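# Put the serving boards away in the lid stand

### The job

Put the small wooden serving boards away in the aluminium lid stand: slide its stop right back to open it, stand every board upright on a short end on its base, squarely one in front of another like files and in line with the stop, leaning back towards the back rest, and then slide the stop up against the front board so that the row is held. Leave the tagine, grinder, honey dipper, glass dish, honey jar and salt pot where they are.

Things in the scene. Friction and masses are not known exactly. Their poses are not given: they have to be found in the camera images.
- stand: Aluminium lid stand, fixed to the ledge; origin at ledge height near its middle. A flat base plate 120 mm wide runs along its own x from -155 to +115 mm, its top 6 mm above the ledge, with no side walls. The stop slides along the middle of it. At the +x end is the hinged back rest, already flipped open (its thin strut and foot reach x = +144 mm).
- rest_foot (a point): Where the front face of the back rest meets the base plate, on the centre line (95 mm along +x of the stand, same axes). The rest is a plate 78 mm wide, 116 mm long; its face leans back, top towards +x, 15 degrees from upright. Boards go between it and the sliding stop.
- stop (a joint): Sliding stop of the lid stand: clear gap in m along the base between the stop's face and the foot of the back rest; 0 = touching, 0.200 = slid right back (end of track). Moves along the stand's x, stays where left, rubs with about 2 N.
- stop_grip (a point): Centre of the top of the black finger grip of the stop, 59 mm above the ledge (axes as the stand). Grip 22 mm wide across the track, 16 mm along it; its upper 12 mm is clear above the stop's steel face plate (70 mm wide). The plate's face that meets the boards is 22 mm from this point towards the back rest (+x).
- board1: Small serving board of light wood, 110 x 65 x 18 mm, about 0.09 kg, with a dark hanging hole near one end. Origin at its centre; x along the 110 mm length, y along the 65 mm width, z through the 18 mm thickness. Lies flat on the ledge at the start; may be absent. Either end may be the foot.
- board2: Small serving board of medium brown wood, 110 x 65 x 18 mm, about 0.09 kg, with a dark hanging hole near one end. Origin at its centre; x along the 110 mm length, y along the 65 mm width, z through the 18 mm thickness. Lies flat on the ledge at the start; may be absent. Either end may be the foot.
- board3: Small serving board of dark wood, 110 x 65 x 18 mm, about 0.09 kg, with a dark hanging hole near one end. Origin at its centre; x along the 110 mm length, y along the 65 mm width, z through the 18 mm thickness. Lies flat on the ledge at the start; may be absent. Either end may be the foot.
- board4: Small serving board of pale plywood, 110 x 65 x 18 mm, about 0.09 kg, with a dark hanging hole near one end. Origin at its centre; x along the 110 mm length, y along the 65 mm width, z through the 18 mm thickness. Lies flat on the ledge at the start; may be absent. Either end may be the foot.
- board5: Small serving board of medium brown wood, 110 x 65 x 18 mm, about 0.09 kg, with a dark hanging hole near one end. Origin at its centre; x along the 110 mm length, y along the 65 mm width, z through the 18 mm thickness. Lies flat on the ledge at the start; may be absent. Either end may be the foot.
- tagine: Orange terracotta tagine with its conical lid on, 180 mm across, 166 mm tall. Not to be moved. Origin at the centre of its underside.
- grinder: Black plastic spice grinder with twist top, 52 mm across, 130 mm tall. Not to be moved. Origin at the centre of its underside.
- dipper: Wooden honey dipper lying on the ledge, 170 mm long, head 26 mm thick; x along it. Not to be moved. Origin at the centre of its underside.
- dish: Round glass dish, 104 mm across, 34 mm tall. Not to be moved. Origin at the centre of its underside.
- honey: Amber glass honey jar with brass lid, 64 mm across, 85 mm tall. Not to be moved. Origin at the centre of its underside.
- salt: Blue ceramic salt pot with wooden lid, 80 mm across, 73 mm tall. Not to be moved. Origin at the centre of its underside.
Mind the look-alikes: they are no part of the job. Leave any green look-alike of the board4 alone. What is shaped like the board1 but red is not meant.

How it is judged:
By the outcome, as a careful person would: the job done as asked, in the order asked, and still so for the second after the job is handed in, with the robot touching nothing.
Of board1, board2, board3, board4, board5 only 3 to 5 are there at a start; the rules pass over those that are not, and their reading is None.
At some moment in a run one of board1, board2, board3, board4, board5 may be knocked a few centimetres aside while the robot is not near it.
It also fails if it takes over 210 s, if anything falls off the work surface, if the arm or the gripper's body presses on something with over 40 N, if the wrist force passes 120 N, or if a joint passes its speed limit or range.

### The arm

A 6-joint arm with a two-finger parallel gripper is mounted at the origin on the work surface. World frame = base frame: x ahead of the robot, y to its left, z up, the work surface at z = 0. Lengths are in mm, angles in rad, forces in N, time in s.
With the tool pointing down it reaches from about 375 to 750 mm from the base axis. Payload 9 kg.
Tool frame: the origin (TCP) lies midway between the tips of the shut fingers; the grasp point (between the pads) lies 19 mm behind it (ctrl.tcp_to_grasp is the distance from the TCP to the grasp point, in mm); z points along the fingers, y is the direction in which the jaws open and shut (so a half turn about z gives the same grasp; the last joint's range is limited). The gripper opens to 85 mm and grips with 20 to 120 N. Pads are 22 mm wide; open, the fingers measure 114 mm over their backs; the gripper's body (76 mm by 85 mm) begins 54 mm behind the grasp point. The pads swing forward as they close: fully open they stand 13 mm farther back than shut.
Start: joints at [1.001, 0.104, 0.097, 1.564, 0, 1.353], TCP at [206.759, 563.283, 231.331] pointing down, gripper open.
Joint ranges: [-2.99, 2.99], [-0.84, 1.86], [-1.1, 1.16], [-1.84, 2.11], [-1.51, 1.56], [-3.14, 3.14]. Speed limits (rad/s): [2.22, 2.22, 2.57, 3.14, 3.14, 3.14].

### API

Orientations are given as [roll, pitch, yaw] about the fixed x, y, z axes, in that order (R = Rz(yaw) Ry(pitch) Rx(roll)).
In Python, from plant import ctrl gives the robot as it stands. The module is installed in compiled form; this text tells all that it offers.
- The arm moves only by the tool servo_tool, never from a script. Its argument "motion" is a list of rows, each an object of numbers: "dx", "dy", "dz": the shift along the tool's x, y, z as a fraction of full scale; "yaw": the turn about the tool's z as a fraction of full scale. A call has 1 to 5 rows; each row shifts and turns the commanded pose from where the row before left it, along the tool's axes as they then stand; what a row does not reach is not made up. Full scale, the value 1, is 25 mm for a shift and pi rad for a turn. A row lasts 1/12 s, in which the tool goes at most 41.7 mm and 7.16 degrees, less where a joint would pass 70% of its speed; a pose out of reach is approached as far as the arm can. A call with a number of a shift or a turn outside -1 to 1 is refused whole. A call with a gripper value outside its range is refused whole. "gripper" is the gripper's target within -1 to 1 (shut at 1, half-way at 0, fully open at -1), set as the call begins (left out, the last holds). The fingers move at their own pace and stop on an object; "newtons" is the grip in N (left out, the last holds). Time passes only in rows, so rows that do not move let the fingers close. It gives the time, the measured TCP pose, the force and the opening at its end, in the units of the state.
- ctrl.get_obs(): the state, without advancing time (a new reading comes with each control period).
- ctrl.read_camera(name): name is "side" or "top"; returns a dict with "img" (480x640x3 uint8, blue, green, red), "z_map" (480x640 float32, mm along the optical axis (not along the pixel's ray), 0 where there is no reading), "fx", "fy", "cx", "cy" (pixels), "D" ([k1, k2, p1, p2, k3] as OpenCV has them; the pictures are not rectified), "R" (3x3) and "t" (3): a world point X has camera coordinates R X + t. Camera axes: x right, y down, z forward; pixel columns grow to the right and rows downward; lengths in mm; the calibration is good to about 2 mm. A picture is of the moment at which its call begins.
- ctrl.job_done(): hands the job in, once; it reports no verdict.
The state is a dict: "t": time; "joints": joint angles; "joint_velocities": joint speeds; "joint_torque": joint torques, N m; "eef_pos": TCP position; "ee_rot": TCP orientation; "force": force on the tool from outside, world axes, zero at the start; "wrist_torque": the same for the moment, N m; "opening": finger opening in mm.
Only numpy, scipy, OpenCV 4.12 (cv2) and the standard library are available. Lean on these libraries where they do the work, as an engineer would, in place of code of your own. Each camera call takes 0.05 s, during which the arm holds its last target.

## Working session

There is one attempt and no reset: what is moved stays moved. The work goes in short steps, Python scripts to look and compute and a tool call to move; the robot and the scene stay as the last step left them, time stands still between calls to the robot, and variables do not carry over. Pictures are saved under pics/ and viewed, and the job is handed in when it is done.

Besides the shell and the picture viewer there is one more tool, called after ">>>" by a JSON object that holds its "fn" and its "kwargs". servo_tool: Moves the arm, as the interface text tells. Its arguments: {"type":"object","properties":{"motion":{"type":"array","items":{"type":"object","properties":{"dx":{"type":"number"},"dy":{"type":"number"},"dz":{"type":"number"},"yaw":{"type":"number"}}}},"gripper":{"type":"number"},"newtons":{"type":"number"}},"required":["motion"]}

```bash
mkdir -p pics; cat > h.py <<'E'
import numpy as np,cv2
from plant import ctrl
def cam(n):
    c=ctrl.read_camera(n); c['K']=np.array([[c['fx'],0,c['cx']],[0,c['fy'],c['cy']],[0,0,1]],float)
    c['R']=np.array(c['R'],float); c['t']=np.array(c['t'],float).ravel(); c['D']=np.array(c['D'],float); return c
def ray(c,uv,z):
    uv=np.array(uv,float).reshape(-1,1,2)
    n=cv2.undistortPoints(uv,c['K'],c['D']).reshape(-1,2)
    d=np.c_[n,np.ones(len(n))]@c['R']; o=-c['R'].T@c['t']
    return o+d*((z-o[2])/d[:,2])[:,None]
def deep(c,uv):
    uv=np.array(uv,float).reshape(-1,2)
    n=cv2.undistortPoints(uv.reshape(-1,1,2),c['K'],c['D']).reshape(-1,2)
    z=c['z_map'][uv[:,1].astype(int),uv[:,0].astype(int)]
    return (np.c_[n,np.ones(len(n))]*z[:,None]-c['t'])@c['R']
def cloud(c):
    v,u=np.mgrid[:480,:640]; return deep(c,np.c_[u.ravel(),v.ravel()]).reshape(480,640,3)
def proj(c,X):
    return cv2.projectPoints(np.array(X,float).reshape(-1,1,3),cv2.Rodrigues(c['R'])[0],c['t'],c['K'],c['D'])[0].reshape(-1,2)
E
python3 - <<'E'
from h import *
o=ctrl.get_obs();print(o, ctrl.tcp_to_grasp)
for n in('top','side'):
    c=cam(n);cv2.imwrite(f'pics/{n}0.png',c['img']);print(n,c['fx'],c['D'],-c['R'].T@c['t'],c['R'])
E
```

```text
{'t': 0.0, 'joints': array([1.00130711e+00, 1.04687568e-01, 9.64788725e-02, 1.56391245e+00,
       1.90155432e-05, 1.35309308e+00]), 'joint_velocities': array([ 6.90520432e-04,  1.14209451e-04, -1.62571218e-03, -8.98055793e-04,
       -3.11029698e-05,  3.26385844e-05]), 'joint_torque': array([-4.76951900e-04, -5.56932735e+01,  5.03649616e+01,  1.67816406e-02,
       -3.67226266e-04, -3.79958328e-05]), 'eef_pos': array([206.5488113 , 562.97333949, 230.53448677]), 'ee_rot': array([-3.14030321e+00, -3.04712173e-04,  2.78980647e+00]), 'force': array([ 0.29625326, -0.22361161, -0.54456861]), 'wrist_torque': array([ 0.01391633, -0.02627443, -0.0816889 ]), 'opening': 85.7861969305464} 18.700000000000003
top 438.950790170502 [-0.02906239  0.          0.          0.          0.        ] [308.18083467  68.73827721 932.58721006] [[-0.00521191 -0.99994811  0.00875322]
 [-0.97179136  0.00300083 -0.23582314]
 [ 0.23578463 -0.0097354  -0.97175657]]
side 488.7158434432675 [-0.10483763  0.          0.          0.          0.        ] [ 272.44463836 -634.43902091  973.94648764] [[ 0.94715011 -0.32072244 -0.00661757]
 [-0.25614657 -0.74370531 -0.61748794]
 [ 0.19312072  0.58654883 -0.78655251]]
```

View pics/top0.png

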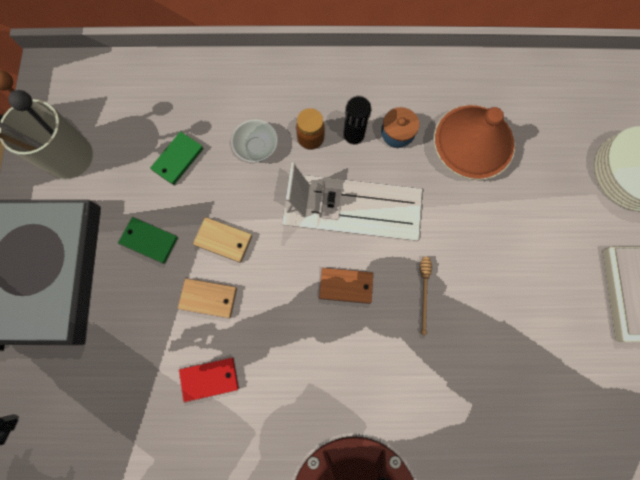

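View pics/side0.png

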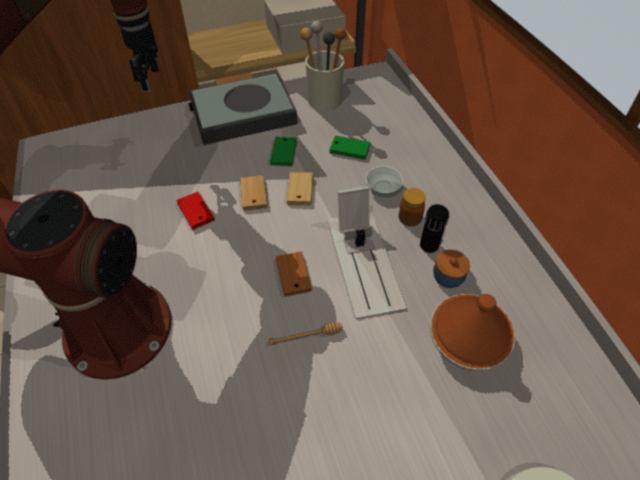

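```bash
python3 - <<'E'
from h import *
a=cv2.imread('pics/top0.png')
cv2.imwrite('pics/crop0.png',cv2.resize(a[120:420,110:460],None,fx=2,fy=2,interpolation=cv2.INTER_CUBIC)[:600])
c=cam('top');P=cloud(c)
hsv=cv2.cvtColor(c['img'],cv2.COLOR_BGR2HSV)
for n,(u,v) in dict(plyA=(222,240),ltB=(208,298),brC=(346,286),g1=(178,158)).items():
    print(n,hsv[v-3:v+4,u-3:u+4].reshape(-1,3).mean(0),P[v,u].round(1))
    # top face by depth height and hue
    m=((P[...,2]>10)&(P[...,2]<26)).astype(np.uint8)
    w=np.zeros_like(m);cv2.circle(w,(u,v),42,1,-1);m&=w
    k,l,s,ce=cv2.connectedComponentsWithStats(m);i=l[v,u]
    pts=P[l==i]; r=cv2.minAreaRect(pts[:,:2].astype(np.float32));print(s[i],r,pts[:,2].mean())
for uv in [(288,168),(311,173),(331,199),(422,186),(418,239),(284,224)]: print(uv,P[uv[1],uv[0]].round(1))
E
```

```text
plyA [ 18.75510204 111.81632653 197.24489796] [518.2 270.4  18.9]
[ 193  217   59   45 1509] ((521.5010375976562, 272.03643798828125), (110.35308074951172, 65.50381469726562), 68.92987060546875) 17.189566296985802
ltB [ 15.7755102  121.79591837 194.87755102] [395.3 294.1  17.3]
[ 178  279   58   39 1654] ((395.962158203125, 297.600341796875), (109.16765594482422, 65.22677612304688), 79.88287353515625) 17.170030969416796
brC [ 11.79591837 162.42857143 114.42857143] [419.4   7.3  16.1]
[ 319  268   54   36 1636] ((421.5550842285156, 7.640758514404297), (109.93476104736328, 65.3293228149414), 84.53136444091797) 17.685648362011914
g1 [ 64.         158.91836735 121.65306122] [707.9 379.   16.7]
[ 150  131   54   53 1391] ((712.0228881835938, 384.0143127441406), (68.30876159667969, 111.3393783569336), 54.431068420410156) 17.059341663027176
(288, 168) [308.2  68.7 932.6]
(311, 173) [ 6.777e+02  8.070e+01 -3.000e-01]
(331, 199) [596.1  38.2  59.4]
(422, 186) [ 6.462e+02 -1.697e+02 -4.000e-01]
(418, 239) [ 521.7 -151.5    7.7]
(284, 224) [557.  139.7   4.6]
```

View pics/crop0.png

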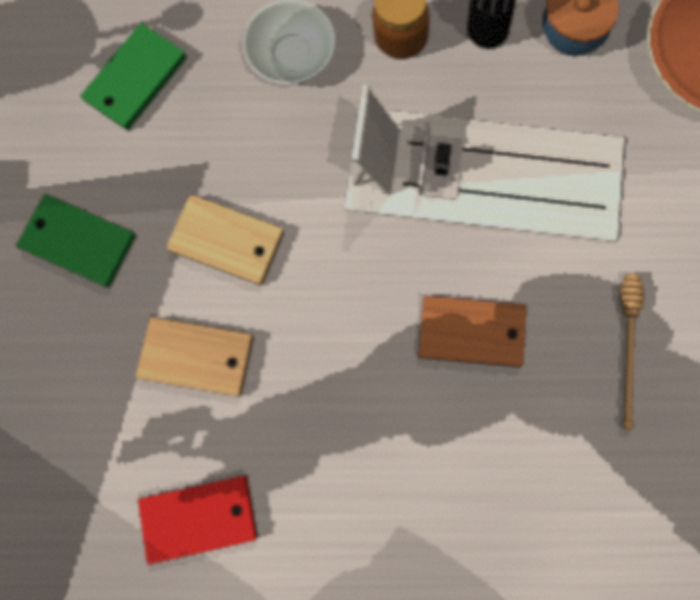

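```bash
cat >> h.py <<'E'
def boards(c=None):
    c=c or cam('top');P=cloud(c);hsv=cv2.cvtColor(c['img'],cv2.COLOR_BGR2HSV)
    H,S=hsv[...,0],hsv[...,1]
    m=((H>7)&(H<24)&(S>70)&(P[...,2]>9)&(P[...,2]<25)).astype(np.uint8)
    m=cv2.morphologyEx(m,cv2.MORPH_OPEN,np.ones((3,3),np.uint8))
    m=cv2.morphologyEx(m,cv2.MORPH_CLOSE,np.ones((7,7),np.uint8))
    k,l,s,ce=cv2.connectedComponentsWithStats(m)
    for i in range(1,k):
        if s[i,4]<500: continue
        cn=max(cv2.findContours((l==i).astype(np.uint8),0,1)[0],key=len).reshape(-1,2)
        q=ray(c,cn,18)[:,:2].astype(np.float32); r=cv2.minAreaRect(q)
        b=cv2.boxPoints(r);e=[b[1]-b[0],b[2]-b[1]];L=max(e,key=np.linalg.norm);a=np.degrees(np.arctan2(L[1],L[0]))%180
        print('px',ce[i].round(),'area',s[i,4],'ctr',np.round(r[0],1),'size',np.round(r[1],1),'axis deg',round(float(a),1))
E
python3 - <<'E'
from h import *
c=cam('top');boards(c);P=cloud(c)
m=((P[...,2]>2.5)&(P[...,2]<10)).astype(np.uint8)
w=np.zeros_like(m);w[160:250,275:430]=1
hsv=cv2.cvtColor(c['img'],cv2.COLOR_BGR2HSV);cv2.imwrite('pics/m.png',m*w*255)
pts=P[(m*w)>0];print(len(pts),cv2.minAreaRect(pts[:,:2].astype(np.float32)))
uv=[(422,186),(418.5,239),(284,225.5)]
q=ray(c,uv,6);print(q,np.linalg.norm(q[0]-q[1]),np.linalg.norm(q[1]-q[2]))
# grip: dark px with z>50
g=(hsv[...,2]<60)&(P[...,2]>54)&(P[...,2]<64);g[:160]=0;g[250:]=0;g[:,:300]=0;g[:,360:]=0
print(g.sum(),P[g].mean(0),P[g].min(0),P[g].max(0))
s=cam('side');Ps=cloud(s)
cv2.imwrite('pics/sidecrop.png',cv2.resize(s['img'][170:330,310:420],None,fx=3.7,fy=3.7,interpolation=cv2.INTER_CUBIC)[:600])
E
```

```text
px [222. 239.] area 1517 ctr [520.3 270.7] size [110.6  65.4] axis deg 69.2
px [346. 285.] area 1644 ctr [421.    7.8] size [109.6  65.6] axis deg 84.5
px [207. 298.] area 1648 ctr [395.8 296.5] size [109.4  64.7] axis deg 79.8
6233 ((604.3008422851562, -13.929214477539062), (347.92510986328125, 207.31141662597656), 89.90258026123047)
[[ 643.91889439 -168.05164605    6.        ]
 [ 522.05263222 -153.03040791    6.        ]
 [ 553.22978421  139.53673482    6.        ]] 122.78853142947011 294.22363571447767
67 [601.69179638  38.00649792  58.67309835] [592.16276372  31.69249729  54.04325211] [611.45479773  44.43050645  63.00934451]
```

View pics/m.png

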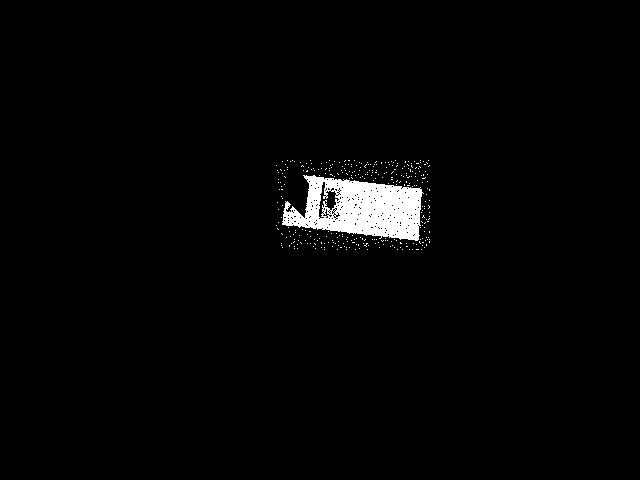

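View pics/sidecrop.png

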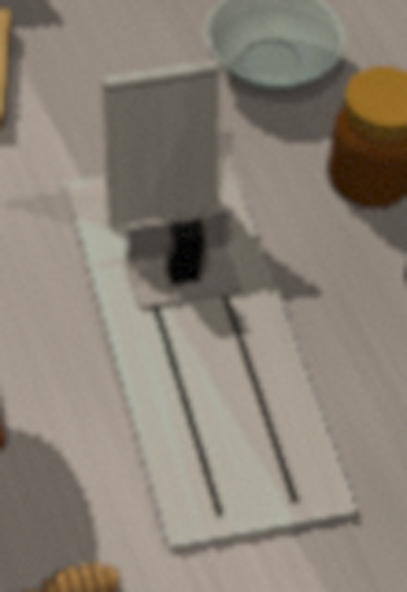

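```bash
python3 - <<'E'
from h import *
m=cv2.imread('pics/m.png',0);m=cv2.morphologyEx((m>0).astype(np.uint8),cv2.MORPH_CLOSE,np.ones((3,3)));m=cv2.morphologyEx(m,cv2.MORPH_OPEN,np.ones((5,5)))
c=cam('top')
# long edges: cols 315..410 ; right edge rows
top=[];bot=[];right=[]
for u in range(312,412):
    r=np.where(m[:,u])[0]; top.append((u,r.min()-.5));bot.append((u,r.max()+.5))
for v in range(193,234):
    r=np.where(m[v])[0]; right.append((r.max()+.5,v))
def fit(p):
    q=ray(c,p,6)[:,:2].astype(np.float32); l=cv2.fitLine(q,cv2.DIST_HUBER,0,.01,.01).ravel(); return l
T,B,R=map(fit,(top,bot,right))
for l in(T,B,R):print(l,np.degrees(np.arctan2(l[1],l[0])))
d=T[:2]*np.sign(T[1])+B[:2]*np.sign(B[1]);d/=np.linalg.norm(d)
n=np.array([-d[1],d[0]]) # stand y if x=d
yT=(T[2:])@n;yB=(B[2:])@n;print('width',yT-yB)
xr=R[2:]@d
o=d*(xr+155)+n*(yT+yB)/2
print('axis',np.degrees(np.arctan2(d[1],d[0])),'origin',o,'foot',o+95*d)
g=np.array([601.7,38.0]);gl=(g-o);print('grip in stand',gl@d,gl@n,'gap',95-gl@d-22)
E
```

```text
[ 1.1944469e-01  9.9284089e-01  6.5633350e+02 -2.7024523e+01] 83.13994
[ 1.2308711e-01  9.9239588e-01  5.3382117e+02 -2.9019455e+01] 82.929695
[ 9.9144638e-01 -1.3051459e-01  5.8569263e+02 -1.6008240e+02] -7.4993296
width -121.36627
axis 83.03482 origin [597.83936    -5.4139404] foot [609.3596    88.884964]
grip in stand 43.561713081713975 1.4324862562496041 gap 29.438286918286025
```

>>> {"fn": "servo_tool", "kwargs": {"motion": [{"yaw": 0.039}, {"yaw": 0.039}, {"yaw": 0.039}, {"yaw": 0.039}, {"yaw": 0.039}]}}

```text
invalid input
```

>>> {"fn": "servo_tool", "kwargs": {"motion": [{"yaw": 0.039}, {"yaw": 0.039}, {"yaw": 0.039}, {"yaw": 0.039}, {"yaw": 0.039}]}}

```text
invalid input
```

>>> {"fn": "servo_tool", "kwargs": {"motion": [{"yaw": 0.037}, {}], "gripper": -0.2}}

```text
invalid input
```

```bash
cat >> h.py <<'E'
D=np.array([.1213,.9926]);N=np.array([-.9926,.1213]);O=np.array([597.8,-5.4]);F=O+95*D
def st(x,y=0): return O+x*D+y*N
def go(xy,z=None,yawdeg=None):
    o=ctrl.get_obs();p=o['eef_pos'];y=o['ee_rot'][2]
    tx=np.array([np.cos(y),np.sin(y)]);ty=np.array([np.sin(y),-np.cos(y)])
    e=np.array(xy)-p[:2]
    s='t %.1f pos %s yaw %.2f open %.1f F %s | rows total dx %.3f dy %.3f'%(o['t'],p.round(1),np.degrees(y),o['opening'],o['force'].round(1),e@tx/25,e@ty/25)
    if z is not None: s+=' dz %.3f'%((p[2]-z)/25)
    if yawdeg is not None: s+=' yaw %.4f'%(-((yawdeg-np.degrees(y)+180)%360-180)/180)
    print(s)
E
python3 -c "
from h import *
go((602,38),120,83.03)"
```

```text
t 0.3 pos [206.7 563.2 231.1] yaw 159.84 open 85.6 F [-0.9 -0.3  0.8] | rows total dx -22.082 dy -14.271 dz 4.442 yaw 0.4267
```

>>> {"fn": "servo_tool", "kwargs": {"motion": [{"dx": 0, "dy": 0, "dz": 0, "yaw": 0.039}, {"dx": 0, "dy": 0, "dz": 0, "yaw": 0.039}, {"dx": 0, "dy": 0, "dz": 0, "yaw": 0.039}, {"dx": 0, "dy": 0, "dz": 0, "yaw": 0.039}, {"dx": 0, "dy": 0, "dz": 0, "yaw": 0.039}]}}

```text
t: 0.72
eef_pos: [206.7, 563.3, 231.3]
ee_rot: [-3.142, 0.0, 2.171]
force: [-0.1, 0.5, -0.4]
opening: 85.3
```

>>> {"fn": "servo_tool", "kwargs": {"motion": [{"dx": 0, "dy": 0, "dz": 0, "yaw": 0.039}, {"dx": 0, "dy": 0, "dz": 0, "yaw": 0.039}, {"dx": 0, "dy": 0, "dz": 0, "yaw": 0.039}, {"dx": 0, "dy": 0, "dz": 0, "yaw": 0.039}, {"dx": 0, "dy": 0, "dz": 0, "yaw": 0.039}]}}

```text
t: 1.13
eef_pos: [206.7, 563.2, 231.2]
ee_rot: [-3.142, 0.0, 1.558]
force: [0.1, -0.4, 0.4]
opening: 85.5
```

>>> {"fn": "servo_tool", "kwargs": {"motion": [{"dx": 0, "dy": 0, "dz": 0, "yaw": 0.036}, {"dx": 0, "dy": 0, "dz": 0, "yaw": 0}], "gripper": -0.2}}

```text
t: 1.3
eef_pos: [206.7, 563.2, 231.2]
ee_rot: [-3.142, 0.0, 1.446]
force: [-1.1, -0.3, -0.0]
opening: 64.1
```

```bash
python3 -c "
from h import *
go((602,38),100,83.03)"
```

```text
t 1.3 pos [206.7 563.2 231.2] yaw 82.87 open 64.1 F [-1.1 -0.3 -0. ] | rows total dx -18.884 dy 18.297 dz 5.248 yaw -0.0009
```

>>> {"fn": "servo_tool", "kwargs": {"motion": [{"dx": -1, "dy": 0.97, "dz": 0, "yaw": 0}, {"dx": -1, "dy": 0.97, "dz": 0, "yaw": 0}, {"dx": -1, "dy": 0.97, "dz": 0, "yaw": 0}, {"dx": -1, "dy": 0.97, "dz": 0, "yaw": 0}, {"dx": -1, "dy": 0.97, "dz": 0, "yaw": 0}]}}

```text
t: 1.72
eef_pos: [312.9, 423.5, 231.4]
ee_rot: [3.141, -0.0, 1.456]
force: [-0.0, 0.9, -0.1]
opening: 51.3
```

>>> {"fn": "servo_tool", "kwargs": {"motion": [{"dx": -1, "dy": 0.97, "dz": 0, "yaw": 0}, {"dx": -1, "dy": 0.97, "dz": 0, "yaw": 0}, {"dx": -1, "dy": 0.97, "dz": 0, "yaw": 0}, {"dx": -1, "dy": 0.97, "dz": 0, "yaw": 0}, {"dx": -1, "dy": 0.97, "dz": 0, "yaw": 0}]}}

```text
t: 2.13
eef_pos: [418.5, 284.7, 231.5]
ee_rot: [3.141, -0.0, 1.456]
force: [0.3, -0.4, 0.4]
opening: 51.2
```

>>> {"fn": "servo_tool", "kwargs": {"motion": [{"dx": -1, "dy": 0.97, "dz": 0, "yaw": 0}, {"dx": -1, "dy": 0.97, "dz": 0, "yaw": 0}, {"dx": -1, "dy": 0.97, "dz": 0, "yaw": 0}, {"dx": -1, "dy": 0.97, "dz": 0, "yaw": 0}, {"dx": 0, "dy": 0, "dz": 0, "yaw": 0}]}}

```text
t: 2.55
eef_pos: [505.1, 170.9, 230.8]
ee_rot: [3.141, 0.001, 1.451]
force: [0.8, 0.2, 0.7]
opening: 51.4
```

```bash
python3 -c "
from h import *
go((602,38),50,83.03)"
```

```text
t 2.5 pos [505.1 170.9 230.8] yaw 83.15 open 51.4 F [0.8 0.2 0.7] | rows total dx -4.816 dy 4.484 dz 7.231 yaw 0.0007
```

>>> {"fn": "servo_tool", "kwargs": {"motion": [{"dx": -0.96, "dy": 0.9, "dz": 0, "yaw": 0}, {"dx": -0.96, "dy": 0.9, "dz": 0, "yaw": 0}, {"dx": -0.96, "dy": 0.9, "dz": 0, "yaw": 0}, {"dx": -0.96, "dy": 0.9, "dz": 0, "yaw": 0}, {"dx": -0.96, "dy": 0.9, "dz": 0, "yaw": 0}]}}

```text
t: 2.97
eef_pos: [600.3, 41.7, 231.3]
ee_rot: [3.141, -0.0, 1.456]
force: [1.8, 0.7, 0.2]
opening: 51.2
```

>>> {"fn": "servo_tool", "kwargs": {"motion": [{"dx": 0, "dy": 0, "dz": 1, "yaw": 0}, {"dx": 0, "dy": 0, "dz": 1, "yaw": 0}, {"dx": 0, "dy": 0, "dz": 1, "yaw": 0}, {"dx": 0, "dy": 0, "dz": 1, "yaw": 0}, {"dx": 0, "dy": 0, "dz": 0, "yaw": 0}]}}

```text
t: 3.38
eef_pos: [596.6, 43.3, 125.7]
ee_rot: [-3.134, -0.0, 1.455]
force: [-0.8, 0.8, -1.3]
opening: 51.3
```

```bash
python3 -c "
from h import *
go((602,38),49,83.03)
c=cam('top');cv2.imwrite('pics/t1.png',c['img'][100:340,200:520].repeat(2,0).repeat(2,1))
c=cam('side');cv2.imwrite('pics/s1.png',c['img'][100:340,200:520].repeat(2,0).repeat(2,1))"
```

```text
t 3.4 pos [596.6  43.3 125.7] yaw 83.36 open 51.3 F [-0.8  0.8 -1.3] | rows total dx -0.188 dy 0.239 dz 3.069 yaw 0.0018
```

View pics/s1.png

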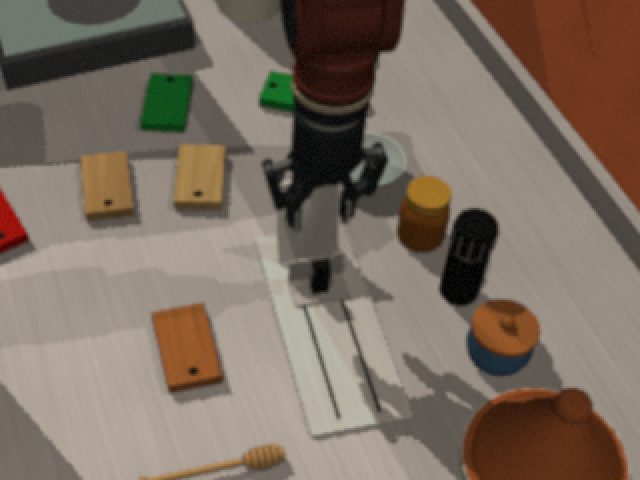

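>>> {"fn": "servo_tool", "kwargs": {"motion": [{"dx": -0.19, "dy": 0.24, "dz": 0, "yaw": 0.002}, {"dx": 0, "dy": 0, "dz": 0.8, "yaw": 0}, {"dx": 0, "dy": 0, "dz": 0.8, "yaw": 0}, {"dx": 0, "dy": 0, "dz": 0, "yaw": 0}, {"dx": 0, "dy": 0, "dz": 0, "yaw": 0}]}}

```text
t: 3.9
eef_pos: [605.4, 37.2, 92.3]
ee_rot: [3.141, -0.0, 1.446]
force: [0.4, 0.6, 0.3]
opening: 51.5
```

```bash
python3 -c "
from h import *
go((602,38),49,83.03)"
```

```text
t 3.9 pos [605.4  37.2  92.3] yaw 82.82 open 51.5 F [0.4 0.6 0.3] | rows total dx 0.016 dy -0.137 dz 1.733 yaw -0.0012
```

>>> {"fn": "servo_tool", "kwargs": {"motion": [{"dx": 0, "dy": -0.13, "dz": 0.6, "yaw": 0}, {"dx": 0, "dy": 0, "dz": 0.6, "yaw": 0}, {"dx": 0, "dy": 0, "dz": 0.5, "yaw": 0}, {"dx": 0, "dy": 0, "dz": 0, "yaw": 0}, {"dx": 0, "dy": 0, "dz": 0, "yaw": 0}]}}

```text
t: 4.32
eef_pos: [602.0, 37.8, 49.5]
ee_rot: [3.141, -0.0, 1.445]
force: [-0.2, 0.3, 0.9]
opening: 51.3
```

>>> {"fn": "servo_tool", "kwargs": {"motion": [{"dx": 0, "dy": 0, "dz": 0, "yaw": 0}, {"dx": 0, "dy": 0, "dz": 0, "yaw": 0}, {"dx": 0, "dy": 0, "dz": 0, "yaw": 0}, {"dx": 0, "dy": 0, "dz": 0, "yaw": 0}], "gripper": 1, "newtons": 30}}

```text
t: 4.65
eef_pos: [603.3, 37.5, 50.4]
ee_rot: [3.138, -0.0, 1.445]
force: [2.8, -0.3, 4.0]
opening: 20.5
```

```bash
python3 -c "
from h import *
go(st(-127),49,83.03)"
```

```text
t 4.7 pos [603.3  37.5  50.4] yaw 82.80 open 20.5 F [ 2.8 -0.3  4. ] | rows total dx -6.811 dy 0.019 dz 0.057 yaw -0.0013
```

>>> {"fn": "servo_tool", "kwargs": {"motion": [{"dx": -0.9, "dy": 0, "dz": 0, "yaw": 0}, {"dx": -1, "dy": 0, "dz": 0, "yaw": 0}, {"dx": -1, "dy": 0, "dz": 0, "yaw": 0}, {"dx": -1, "dy": 0, "dz": 0, "yaw": 0}, {"dx": -1, "dy": 0, "dz": 0, "yaw": 0}]}}

```text
t: 5.07
eef_pos: [588.0, -84.4, 50.3]
ee_rot: [3.137, -0.001, 1.446]
force: [7.4, 4.0, 3.6]
opening: 20.9
```

>>> {"fn": "servo_tool", "kwargs": {"motion": [{"dx": -0.9, "dy": 0, "dz": 0, "yaw": 0}, {"dx": -0.7, "dy": 0, "dz": 0, "yaw": 0}, {"dx": -0.35, "dy": 0, "dz": 0, "yaw": 0}, {"dx": 0, "dy": 0, "dz": 0, "yaw": 0}, {"dx": 0, "dy": 0, "dz": 0, "yaw": 0}]}}

```text
t: 5.48
eef_pos: [582.1, -132.5, 50.2]
ee_rot: [3.137, -0.001, 1.445]
force: [6.7, 1.4, 2.4]
opening: 20.8
```

```bash
python3 -c "
from h import *
go(st(-127),49,83.03)"
```

```text
t 5.5 pos [ 582.1 -132.5   50.2] yaw 82.79 open 20.8 F [6.7 1.4 2.4] | rows total dx 0.044 dy 0.008 dz 0.050 yaw -0.0013
```

>>> {"fn": "servo_tool", "kwargs": {"motion": [{"dx": -0.15, "dy": 0, "dz": 0, "yaw": 0}, {"dx": 0, "dy": 0, "dz": 0, "yaw": 0}, {"dx": 0, "dy": 0, "dz": 0, "yaw": 0}]}}

```text
t: 5.73
eef_pos: [582.0, -132.9, 50.1]
ee_rot: [3.137, -0.006, 1.448]
force: [8.2, 15.5, 5.5]
opening: 20.9
```

>>> {"fn": "servo_tool", "kwargs": {"motion": [{"dx": 0.12, "dy": 0, "dz": 0, "yaw": 0}, {"dx": 0, "dy": 0, "dz": 0, "yaw": 0}, {"dx": 0, "dy": 0, "dz": 0, "yaw": 0}], "gripper": 0.0}}

```text
t: 5.98
eef_pos: [579.9, -132.8, 48.7]
ee_rot: [-3.141, 0.0, 1.445]
force: [0.2, 0.5, 0.2]
opening: 42.8
```

>>> {"fn": "servo_tool", "kwargs": {"motion": [{"dx": 0, "dy": 0, "dz": -0.7, "yaw": 0}, {"dx": 0, "dy": 0, "dz": -1, "yaw": 0}, {"dx": 0, "dy": 0, "dz": -1, "yaw": 0}, {"dx": 0, "dy": 0, "dz": -1, "yaw": 0}, {"dx": 0, "dy": 0, "dz": -1, "yaw": 0}], "gripper": -1}}

```text
t: 6.4
eef_pos: [579.7, -133.1, 167.3]
ee_rot: [-3.141, 0.0, 1.445]
force: [0.4, 0.1, -1.3]
opening: 85.4
```

>>> {"fn": "servo_tool", "kwargs": {"motion": [{"dx": 0, "dy": 0, "dz": 0, "yaw": 0}, {"dx": 0, "dy": 0, "dz": 0, "yaw": 0}]}}

```text
t: 6.57
eef_pos: [580.9, -133.6, 167.9]
ee_rot: [3.139, 0.001, 1.445]
force: [0.3, -0.9, -0.4]
opening: 85.4
```

```bash
python3 -c "
from h import *
c=cam('top');boards(c);P=cloud(c);hsv=cv2.cvtColor(c['img'],cv2.COLOR_BGR2HSV)
cv2.imwrite('pics/t2.png',c['img'])
g=(hsv[...,2]<60)&(P[...,2]>54)&(P[...,2]<64);g[:160]=0;g[250:]=0;g[:,:300]=0;g[:,450:]=0
print(g.sum(),P[g].mean(0))
a=np.radians(84.5);u=np.array([np.cos(a),np.sin(a)])
go(np.array([421,7.8])+u*45,60,84.5)"
```

```text
px [223. 239.] area 1491 ctr [520.3 270.8] size [110.2  65.4] axis deg 69.2
px [329. 282.] area 527 ctr [424.1  40.1] size [44.9 65.4] axis deg 174.5
px [207. 298.] area 1655 ctr [395.6 296.4] size [109.6  65. ] axis deg 79.9
0 [nan nan nan]
t 6.6 pos [ 580.2 -133.2  166.2] yaw 82.78 open 85.4 F [-0.6 -0.5  0.9] | rows total dx 6.594 dy -7.079 dz 4.250 yaw -0.0096<string>:6: RuntimeWarning: Mean of empty slice.
  ret = um.true_divide(
```

View pics/t2.png

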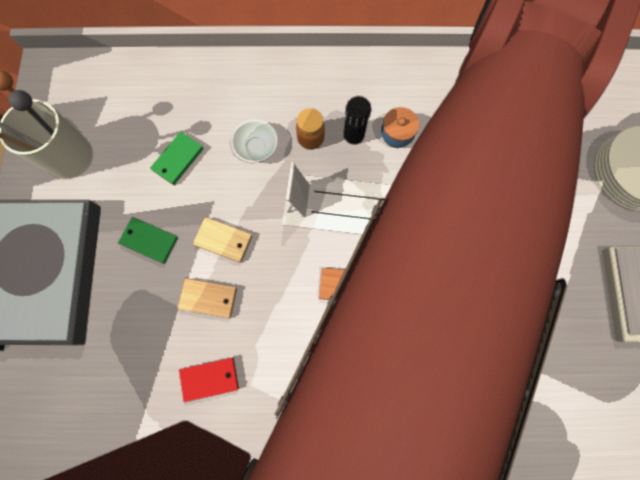

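>>> {"fn": "servo_tool", "kwargs": {"motion": [{"dx": 0.83, "dy": -0.885, "dz": 0, "yaw": -0.0096}, {"dx": 0.83, "dy": -0.885, "dz": 0, "yaw": 0}, {"dx": 0.83, "dy": -0.885, "dz": 0, "yaw": 0}, {"dx": 0.83, "dy": -0.885, "dz": 0, "yaw": 0}, {"dx": 0.83, "dy": -0.885, "dz": 0, "yaw": 0}]}}

```text
t: 7.03
eef_pos: [478.7, -17.5, 164.3]
ee_rot: [-3.139, -0.001, 1.475]
force: [-0.6, 0.7, 0.9]
opening: 85.2
```

>>> {"fn": "servo_tool", "kwargs": {"motion": [{"dx": 0.83, "dy": -0.885, "dz": 0, "yaw": 0}, {"dx": 0.83, "dy": -0.885, "dz": 0, "yaw": 0}, {"dx": 0.83, "dy": -0.885, "dz": 0, "yaw": 0}, {"dx": 0, "dy": 0, "dz": 1, "yaw": 0}, {"dx": 0, "dy": 0, "dz": 1, "yaw": 0}]}}

```text
t: 7.45
eef_pos: [420.2, 50.8, 115.6]
ee_rot: [3.14, 0.0, 1.477]
force: [0.1, -0.1, -0.4]
opening: 85.3
```

>>> {"fn": "servo_tool", "kwargs": {"motion": [{"dx": 0, "dy": 0, "dz": 1, "yaw": 0}, {"dx": 0, "dy": 0, "dz": 0.8, "yaw": 0}, {"dx": 0, "dy": 0, "dz": 0, "yaw": 0}, {"dx": 0, "dy": 0, "dz": 0, "yaw": 0}]}}

```text
t: 7.78
eef_pos: [418.9, 50.1, 69.8]
ee_rot: [-3.138, -0.0, 1.475]
force: [-0.4, 0.4, 0.3]
opening: 85.4
```

```bash
python3 -c "
from h import *
a=np.radians(84.5);u=np.array([np.cos(a),np.sin(a)])
go(np.array([421,7.8])+u*45,10,84.5)
c=cam('side');cv2.imwrite('pics/s2.png',c['img'][180:330,180:380].repeat(4,0).repeat(4,1))"
```

```text
t 7.8 pos [418.9  50.1  69.8] yaw 84.52 open 85.4 F [-0.4  0.4  0.3] | rows total dx 0.124 dy 0.245 dz 2.392 yaw 0.0001
```

View pics/s2.png

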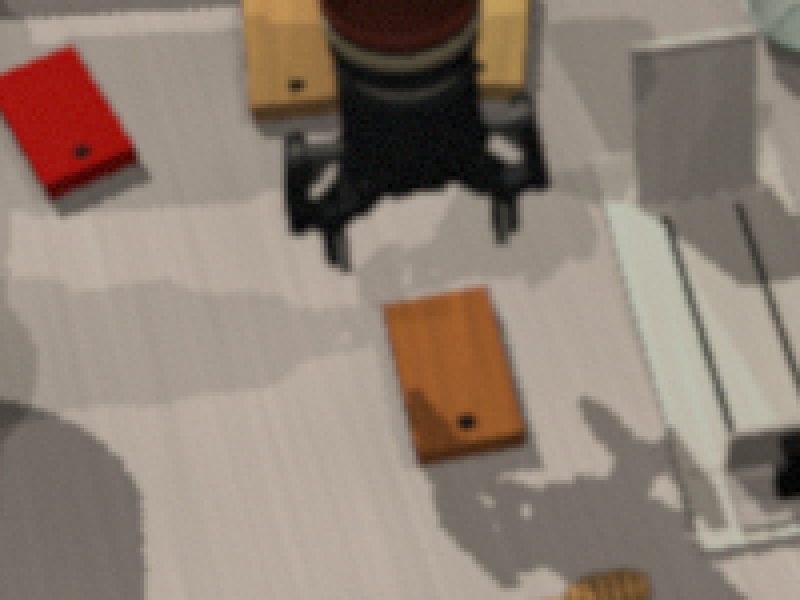

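>>> {"fn": "servo_tool", "kwargs": {"motion": [{"dx": 0.24, "dy": 0.245, "dz": 0.8, "yaw": 0}, {"dx": 0, "dy": 0, "dz": 0.8, "yaw": 0}, {"dx": 0, "dy": 0, "dz": 0.5, "yaw": 0}, {"dx": 0, "dy": 0, "dz": 0, "yaw": 0}, {"dx": 0, "dy": 0, "dz": 0, "yaw": 0}], "gripper": -0.72}}

```text
t: 8.25
eef_pos: [427.6, 55.1, 19.7]
ee_rot: [3.141, -0.0, 1.475]
force: [-0.2, 0.2, 0.9]
opening: 73.3
```

>>> {"fn": "servo_tool", "kwargs": {"motion": [{"dx": 0, "dy": 0, "dz": 0.2, "yaw": 0}, {"dx": 0, "dy": 0, "dz": 0.15, "yaw": 0}, {"dx": 0, "dy": 0, "dz": 0, "yaw": 0}]}}

```text
t: 8.5
eef_pos: [427.5, 55.2, 10.2]
ee_rot: [3.141, -0.0, 1.475]
force: [-0.6, 0.4, -0.2]
opening: 73.6
```

```bash
python3 -c "
from h import *
a=np.radians(84.5);u=np.array([np.cos(a),np.sin(a)])
go(np.array([421,7.8])+u*48,0,84.5)
c=cam('side');cv2.imwrite('pics/s3.png',c['img'][180:330,180:380].repeat(4,0).repeat(4,1))"
```

```text
t 8.5 pos [427.5  55.2  10.2] yaw 84.53 open 73.6 F [-0.6  0.4 -0.2] | rows total dx 0.009 dy -0.076 dz 0.408 yaw 0.0002
```

View pics/s3.png

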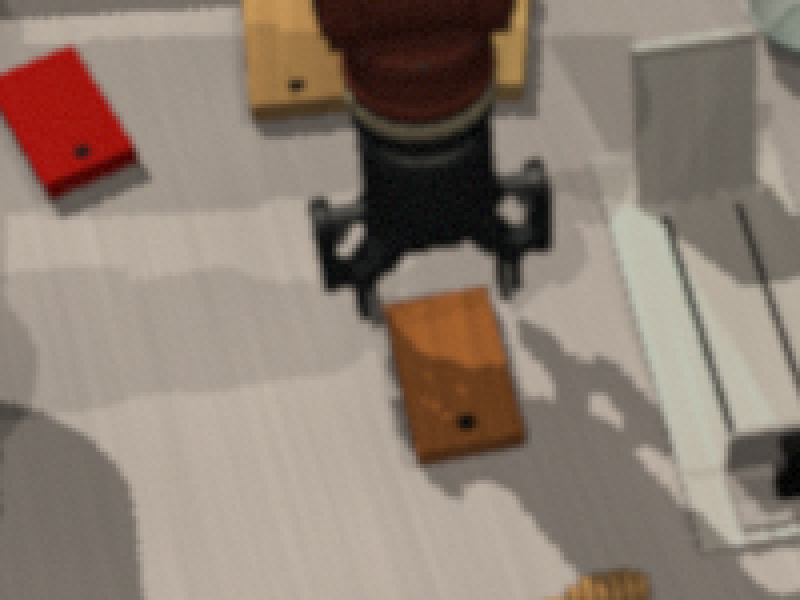

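>>> {"fn": "servo_tool", "kwargs": {"motion": [{"dx": 0, "dy": -0.08, "dz": 0.2, "yaw": 0}, {"dx": 0, "dy": 0, "dz": 0.1, "yaw": 0}, {"dx": 0, "dy": 0, "dz": 0, "yaw": 0}, {"dx": 0, "dy": 0, "dz": 0, "yaw": 0}]}}

```text
t: 8.88
eef_pos: [425.0, 55.5, 2.4]
ee_rot: [-3.141, -0.0, 1.475]
force: [0.0, 0.1, 0.9]
opening: 73.7
```

>>> {"fn": "servo_tool", "kwargs": {"motion": [{"dx": 0, "dy": 0, "dz": 0.12, "yaw": 0}, {"dx": 0, "dy": 0, "dz": 0, "yaw": 0}, {"dx": 0, "dy": 0, "dz": 0, "yaw": 0}]}}

```text
t: 9.13
eef_pos: [425.1, 55.5, -0.6]
ee_rot: [-3.141, -0.0, 1.475]
force: [0.1, 0.1, 0.1]
opening: 73.1
```

>>> {"fn": "servo_tool", "kwargs": {"motion": [{"dx": 0, "dy": 0, "dz": 0.12, "yaw": 0}, {"dx": 0, "dy": 0, "dz": 0, "yaw": 0}, {"dx": 0, "dy": 0, "dz": 0, "yaw": 0}]}}

```text
t: 9.38
eef_pos: [425.0, 55.5, -3.7]
ee_rot: [-3.141, -0.0, 1.475]
force: [-0.0, -0.2, -0.2]
opening: 73.6
```

>>> {"fn": "servo_tool", "kwargs": {"motion": [{"dx": 0, "dy": 0, "dz": 0, "yaw": 0}, {"dx": 0, "dy": 0, "dz": 0, "yaw": 0}, {"dx": 0, "dy": 0, "dz": 0, "yaw": 0}, {"dx": 0, "dy": 0, "dz": 0, "yaw": 0}], "gripper": 1, "newtons": 20}}

```text
t: 9.72
eef_pos: [425.3, 55.4, -3.4]
ee_rot: [3.141, -0.0, 1.475]
force: [0.0, -0.1, 1.2]
opening: 64.2
```

>>> {"fn": "servo_tool", "kwargs": {"motion": [{"dx": 0, "dy": 0, "dz": -0.5, "yaw": 0}, {"dx": 0, "dy": 0, "dz": -0.5, "yaw": 0}, {"dx": 0, "dy": 0, "dz": -0.5, "yaw": 0}, {"dx": 0, "dy": 0, "dz": 0, "yaw": 0}]}}

```text
t: 10.05
eef_pos: [426.6, 55.2, 36.1]
ee_rot: [3.139, 0.0, 1.475]
force: [0.9, -0.1, -0.2]
opening: 64.4
```

```bash
python3 -c "
from h import *
go((0,0))
c=cam('side');cv2.imwrite('pics/s4.png',c['img'][180:330,180:380].repeat(4,0).repeat(4,1))"
```

```text
t 10.1 pos [426.6  55.2  36.1] yaw 84.53 open 64.4 F [ 0.9 -0.1 -0.2] | rows total dx -3.825 dy -16.775
```

View pics/s4.png

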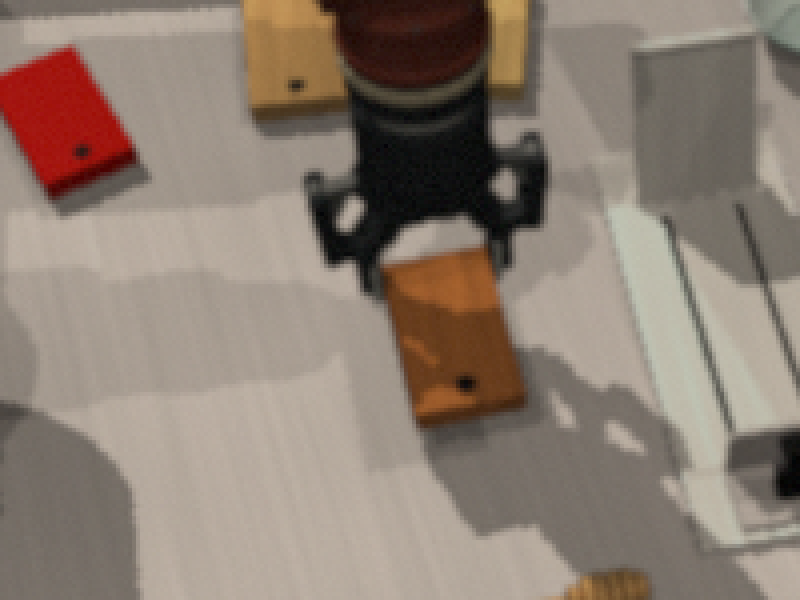

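>>> {"fn": "servo_tool", "kwargs": {"motion": [{"dx": 0, "dy": 0, "dz": -1, "yaw": 0.0083}, {"dx": 0, "dy": 0, "dz": -1, "yaw": 0}, {"dx": 0, "dy": 0, "dz": -0.6, "yaw": 0}, {"dx": 0, "dy": 0, "dz": 0, "yaw": 0}, {"dx": 0, "dy": 0, "dz": 0, "yaw": 0}], "newtons": 25}}

```text
t: 10.52
eef_pos: [425.4, 55.4, 98.5]
ee_rot: [3.141, -0.0, 1.449]
force: [0.1, -0.2, -1.8]
opening: 64.2
```

```bash
python3 -c "
from h import *
go(st(15),20,83.03)"
```

```text
t 10.5 pos [425.4  55.4  98.5] yaw 83.04 open 64.2 F [ 0.1 -0.2 -1.8] | rows total dx -0.979 dy 7.139 dz 3.142 yaw 0.0001
```

>>> {"fn": "servo_tool", "kwargs": {"motion": [{"dx": -0.14, "dy": 1, "dz": 0, "yaw": 0}, {"dx": -0.14, "dy": 1, "dz": 0, "yaw": 0}, {"dx": -0.14, "dy": 1, "dz": 0, "yaw": 0}, {"dx": -0.14, "dy": 1, "dz": 0, "yaw": 0}, {"dx": -0.14, "dy": 1, "dz": 0, "yaw": 0}]}}

```text
t: 10.93
eef_pos: [547.1, 22.8, 96.3]
ee_rot: [-3.139, -0.0, 1.449]
force: [-0.2, 0.1, 0.1]
opening: 63.9
```

>>> {"fn": "servo_tool", "kwargs": {"motion": [{"dx": -0.14, "dy": 1, "dz": 0, "yaw": 0}, {"dx": -0.14, "dy": 1, "dz": 0, "yaw": 0}, {"dx": 0, "dy": 0.14, "dz": 0, "yaw": 0}, {"dx": 0, "dy": 0, "dz": 0, "yaw": 0}, {"dx": 0, "dy": 0, "dz": 0, "yaw": 0}]}}

```text
t: 11.35
eef_pos: [598.0, 9.8, 97.0]
ee_rot: [-3.138, -0.0, 1.449]
force: [-0.6, -0.1, -1.4]
opening: 64.2
```

```bash
python3 -c "
from h import *
go(st(15),18,83.03)
c=cam('side');cv2.imwrite('pics/s5.png',c['img'][150:330,280:480].repeat(3,0).repeat(3,1))"
```

```text
t 11.3 pos [598.    9.8  97. ] yaw 83.04 open 64.2 F [-0.6 -0.1 -1.4] | rows total dx -0.005 dy 0.064 dz 3.160 yaw 0.0000
```

View pics/s5.png

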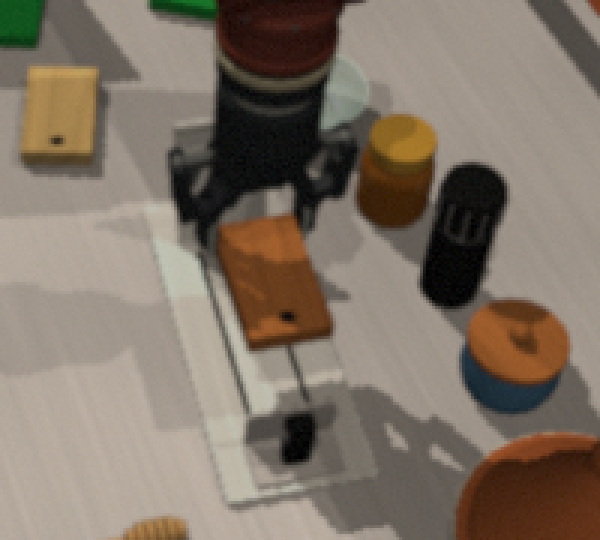

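>>> {"fn": "servo_tool", "kwargs": {"motion": [{"dx": 0, "dy": 0, "dz": 0.8, "yaw": 0}, {"dx": 0, "dy": 0, "dz": 0.8, "yaw": 0}, {"dx": 0, "dy": 0, "dz": 0.8, "yaw": 0}, {"dx": 0, "dy": 0, "dz": 0.7, "yaw": 0}, {"dx": 0, "dy": 0, "dz": 0, "yaw": 0}]}}

```text
t: 11.82
eef_pos: [595.7, 10.5, 17.4]
ee_rot: [-3.135, -0.001, 1.45]
force: [-1.3, -0.9, -1.8]
opening: 64.2
```

>>> {"fn": "servo_tool", "kwargs": {"motion": [{"dx": -0.2, "dy": 0, "dz": 0, "yaw": 0}, {"dx": -0.2, "dy": 0, "dz": 0, "yaw": 0}, {"dx": -0.2, "dy": 0, "dz": 0, "yaw": 0}, {"dx": 0, "dy": 0, "dz": 0, "yaw": 0}, {"dx": 0, "dy": 0, "dz": 0, "yaw": 0}]}}

```text
t: 12.23
eef_pos: [598.3, -6.0, 22.7]
ee_rot: [3.14, 0.0, 1.449]
force: [0.3, 0.1, -1.7]
opening: 64.4
```

>>> {"fn": "servo_tool", "kwargs": {"motion": [{"dx": -0.1, "dy": 0, "dz": 0, "yaw": 0}, {"dx": -0.1, "dy": 0, "dz": 0, "yaw": 0}, {"dx": 0, "dy": 0, "dz": 0, "yaw": 0}, {"dx": 0, "dy": 0, "dz": 0, "yaw": 0}]}}

```text
t: 12.57
eef_pos: [598.0, -7.3, 22.2]
ee_rot: [3.14, -0.006, 1.451]
force: [4.3, 16.5, 1.5]
opening: 64.4
```

```bash
python3 -c "
from h import *
go(st(-2),18,83.03)"
```

```text
t 12.6 pos [598.   -7.3  22.2] yaw 83.16 open 64.4 F [ 4.3 16.5  1.5] | rows total dx -0.007 dy -0.015 dz 0.169 yaw 0.0007
```

>>> {"fn": "servo_tool", "kwargs": {"motion": [{"dx": -0.02, "dy": 0, "dz": -0.36, "yaw": 0}, {"dx": -0.05, "dy": 0, "dz": -0.36, "yaw": 0}, {"dx": -0.08, "dy": 0, "dz": -0.35, "yaw": 0}, {"dx": -0.11, "dy": 0, "dz": -0.34, "yaw": 0}, {"dx": 0, "dy": 0, "dz": 0, "yaw": 0}]}}

```text
t: 12.98
eef_pos: [596.9, -16.6, 58.6]
ee_rot: [3.14, -0.001, 1.45]
force: [-0.5, 7.9, 0.9]
opening: 64.5
```

```bash
python3 -c "
from h import *
go(st(-8.2),57,83.03)
c=cam('side');cv2.imwrite('pics/s6.png',c['img'][150:330,280:480].repeat(3,0).repeat(3,1))"
```

```text
t 13.0 pos [596.9 -16.6  58.6] yaw 83.05 open 64.5 F [-0.5  7.9  0.9] | rows total dx 0.122 dy -0.020 dz 0.065 yaw 0.0001
```

View pics/s6.png

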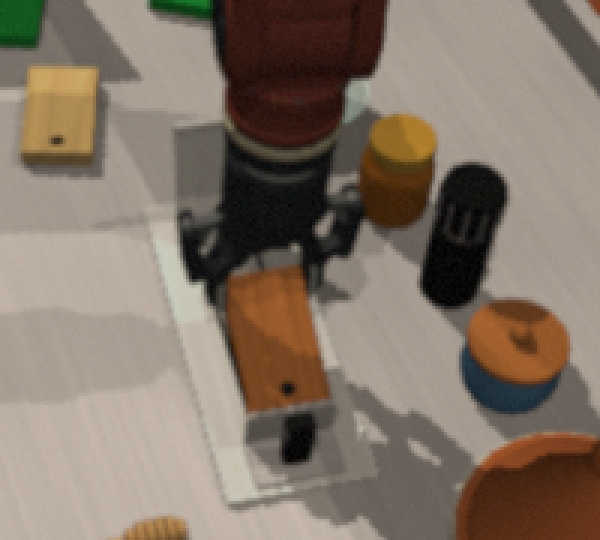

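>>> {"fn": "servo_tool", "kwargs": {"motion": [{"dx": -0.15, "dy": 0, "dz": -0.33, "yaw": 0}, {"dx": -0.18, "dy": 0, "dz": -0.32, "yaw": 0}, {"dx": -0.21, "dy": 0, "dz": -0.3, "yaw": 0}, {"dx": -0.23, "dy": 0, "dz": -0.28, "yaw": 0}, {"dx": 0, "dy": 0, "dz": 0, "yaw": 0}]}}

```text
t: 13.45
eef_pos: [594.4, -37.2, 89.2]
ee_rot: [3.14, 0.001, 1.448]
force: [-1.2, 3.3, 0.2]
opening: 63.9
```

>>> {"fn": "servo_tool", "kwargs": {"motion": [{"dx": -0.26, "dy": 0, "dz": -0.27, "yaw": 0}, {"dx": -0.28, "dy": 0, "dz": -0.24, "yaw": 0}, {"dx": -0.3, "dy": 0, "dz": -0.22, "yaw": 0}, {"dx": -0.31, "dy": 0, "dz": -0.2, "yaw": 0}, {"dx": 0, "dy": 0, "dz": 0, "yaw": 0}]}}

```text
t: 13.87
eef_pos: [590.6, -66.3, 111.9]
ee_rot: [3.141, 0.001, 1.448]
force: [-1.2, 2.8, 0.2]
opening: 64.3
```

```bash
python3 -c "
from h import *
go(st(-53.5),111,83.03)
c=cam('side');cv2.imwrite('pics/s7.png',c['img'][150:330,280:480].repeat(3,0).repeat(3,1))"
```

```text
t 13.9 pos [590.6 -66.3 111.9] yaw 82.95 open 64.3 F [-1.2  2.8  0.2] | rows total dx 0.312 dy -0.009 dz 0.036 yaw -0.0004
```

View pics/s7.png

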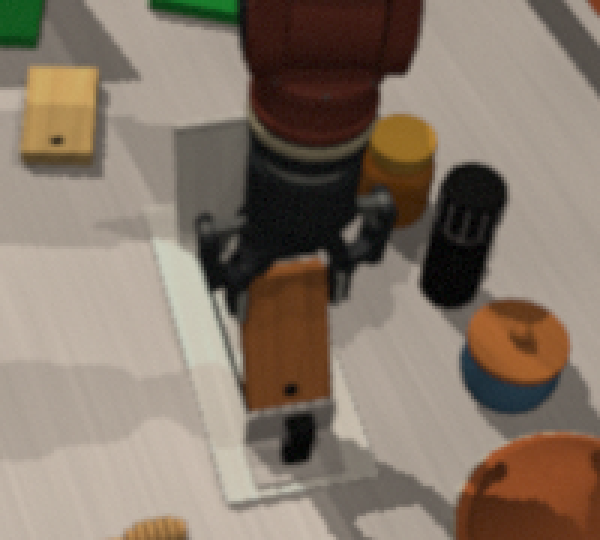

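>>> {"fn": "servo_tool", "kwargs": {"motion": [{"dx": -0.3, "dy": 0, "dz": -0.15, "yaw": 0}, {"dx": -0.3, "dy": 0, "dz": -0.13, "yaw": 0}, {"dx": -0.28, "dy": 0, "dz": -0.1, "yaw": 0}, {"dx": 0, "dy": 0, "dz": 0, "yaw": 0}, {"dx": 0, "dy": 0, "dz": 0, "yaw": 0}]}}

```text
t: 14.33
eef_pos: [587.8, -87.3, 120.6]
ee_rot: [3.141, 0.001, 1.448]
force: [-0.4, 0.8, -2.0]
opening: 64.6
```

```bash
python3 -c "
from h import *
go(st(-82),122,83.03)
c=cam('side');cv2.imwrite('pics/s8.png',c['img'][150:330,280:480].repeat(3,0).repeat(3,1))
P=cloud(c);q=(P.reshape(-1,3)[:,:2]-O);P2=np.c_[q@D,q@N,P.reshape(-1,3)[:,2]].reshape(480,640,3)
h=cv2.cvtColor(c['img'],cv2.COLOR_BGR2HSV)
m=(h[...,0]>6)&(h[...,0]<20)&(h[...,1]>110)&(abs(P2[...,1])<38)&(P2[...,0]>-125)&(P2[...,0]<95)&(P2[...,2]>12)&(P2[...,2]<150)
A=P2[m];print(len(A),A.min(0),A.max(0))
for z in range(20,150,10):
  s=A[(abs(A[:,2]-z)<5)]
  if len(s)>5: print(z,len(s),np.median(s[:,0]).round(1),s[:,1].mean().round(1))"
```

```text
t 14.3 pos [587.8 -87.3 120.6] yaw 82.97 open 64.6 F [-0.4  0.8 -2. ] | rows total dx 0.020 dy -0.001 dz -0.058 yaw -0.0003
1069 [-105.79575507  -30.85009548   46.42710914] [-55.75505072  34.45648127 149.99180552]
50 59 -102.1 4.9
60 100 -100.4 3.9
70 99 -96.9 3.8
80 98 -94.0 2.3
90 101 -91.0 2.7
100 100 -88.8 2.4
110 103 -85.9 3.3
120 96 -83.5 1.1
130 107 -80.2 -0.3
140 110 -77.3 -3.4
```

View pics/s8.png

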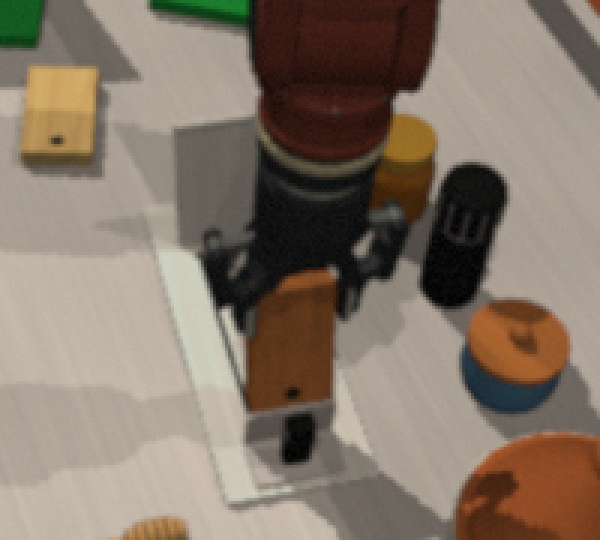

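>>> {"fn": "servo_tool", "kwargs": {"motion": [{"dx": 0.2, "dy": 0, "dz": -0.2, "yaw": 0}, {"dx": 0.9, "dy": 0, "dz": 0, "yaw": 0}, {"dx": 1, "dy": 0, "dz": 0, "yaw": 0}, {"dx": 1, "dy": 0, "dz": 0, "yaw": 0}, {"dx": 0.9, "dy": 0, "dz": 0, "yaw": 0}]}}

```text
t: 14.8
eef_pos: [599.9, 14.7, 125.7]
ee_rot: [3.141, -0.0, 1.45]
force: [-0.6, -0.0, -0.8]
opening: 64.0
```

>>> {"fn": "servo_tool", "kwargs": {"motion": [{"dx": 0, "dy": 0, "dz": 0, "yaw": 0}, {"dx": 0, "dy": 0, "dz": 0, "yaw": 0}, {"dx": 0, "dy": 0, "dz": 0, "yaw": 0}]}}

```text
t: 15.05
eef_pos: [599.9, 13.0, 125.5]
ee_rot: [3.141, 0.0, 1.45]
force: [0.8, -0.9, -0.4]
opening: 64.2
```

```bash
cat >> h.py <<'E'
def held(name,zmax=220,x0=-130,x1=130,save=None):
    c=cam(name);P=cloud(c);q=(P.reshape(-1,3)[:,:2]-O);P2=np.c_[q@D,q@N,P.reshape(-1,3)[:,2]].reshape(480,640,3)
    h=cv2.cvtColor(c['img'],cv2.COLOR_BGR2HSV)
    m=(h[...,0]>6)&(h[...,0]<24)&(h[...,1]>85)&(abs(P2[...,1])<45)&(P2[...,0]>x0)&(P2[...,0]<x1)&(P2[...,2]>4)&(P2[...,2]<zmax)
    m=cv2.morphologyEx(m.astype(np.uint8),cv2.MORPH_OPEN,np.ones((3,3)))>0
    A=P2[m];print(name,len(A),A.min(0).round(1),A.max(0).round(1))
    for z in range(5,zmax,10):
        s=A[(abs(A[:,2]-z)<5)]
        if len(s)>5: print(z,len(s),'x med',np.median(s[:,0]).round(1),'range',np.percentile(s[:,0],[2,98]).round(1),'y',np.percentile(s[:,1],[2,50,98]).round(1))
    if save: cv2.imwrite(save,c['img'][130:330,260:460].repeat(3,0).repeat(3,1))
E
python3 -c "
from h import *
go(st(18),122,83.03)
held('side',save='pics/s9.png')"
```

```text
t 15.1 pos [599.9  13.  125.5] yaw 83.07 open 64.2 F [ 0.8 -0.9 -0.4] | rows total dx -0.022 dy 0.008 dz 0.138 yaw 0.0002
side 1136 [ -5.  -35.7   8.7] [117.   35.5 204.4]
55 55 x med -2.2 range [-4.9 11.2] y [-22.5   4.1  33.1]
65 95 x med -0.0 range [-3.7 25.2] y [-25.5   2.8  32.8]
75 103 x med 3.4 range [ -0.9 113.3] y [-29.8   5.2  33.1]
85 97 x med 5.5 range [ 2.5 16.4] y [-26.5   4.8  33.1]
95 104 x med 9.1 range [ 5.2 16.7] y [-27.5   2.4  33.4]
105 98 x med 11.9 range [ 8.4 19.6] y [-29.1   2.2  32.8]
115 111 x med 14.7 range [10.2 20.2] y [-29.4   3.7  32.6]
125 89 x med 17.5 range [13.5 21.8] y [-29.1  -2.1  27.5]
135 106 x med 20.3 range [13.3 24.5] y [-29.3   1.1  28. ]
145 104 x med 23.6 range [ 5.9 27.8] y [-29.5  -0.8  33.8]
155 147 x med 28.5 range [20.6 42.6] y [-29.5  -5.2  24.8]
195 8 x med 1.8 range [1.1 3.7] y [24.5 27.6 32.7]
```

View pics/s9.png

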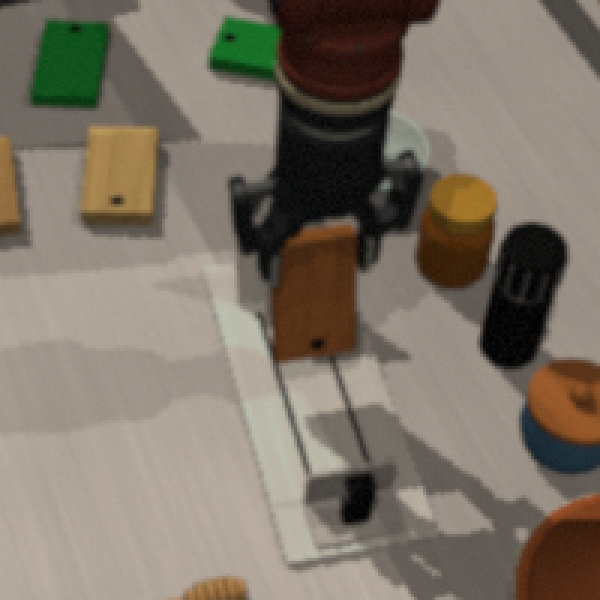

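>>> {"fn": "servo_tool", "kwargs": {"motion": [{"dx": 0.8, "dy": 0, "dz": 0, "yaw": 0}, {"dx": 0.8, "dy": 0, "dz": 0.2, "yaw": 0}, {"dx": 0.8, "dy": 0, "dz": 0.4, "yaw": 0}, {"dx": 0.6, "dy": 0, "dz": 0.5, "yaw": 0}, {"dx": 0, "dy": 0, "dz": 0.3, "yaw": 0}]}}

```text
t: 15.52
eef_pos: [608.6, 88.9, 89.2]
ee_rot: [-3.141, -0.001, 1.45]
force: [-0.8, 0.6, -1.3]
opening: 64.3
```

>>> {"fn": "servo_tool", "kwargs": {"motion": [{"dx": 0, "dy": 0, "dz": 0, "yaw": 0}, {"dx": 0, "dy": 0, "dz": 0, "yaw": 0}, {"dx": 0, "dy": 0, "dz": 0, "yaw": 0}]}}

```text
t: 15.77
eef_pos: [609.3, 86.2, 91.0]
ee_rot: [3.141, 0.0, 1.448]
force: [-0.1, 0.3, -0.2]
opening: 64.3
```

```bash
python3 -c "
from h import *
go(st(93),85,83.03)
held('side',save='pics/s10.png')"
```

```text
t 15.8 pos [609.3  86.2  91. ] yaw 82.96 open 64.3 F [-0.1  0.3 -0.2] | rows total dx 0.027 dy -0.012 dz 0.239 yaw -0.0004
side 1045 [ 66.9 -37.3   9.7] [127.3  34.7 165.2]
15 8 x med 71.9 range [ 69.4 100. ] y [-19.5   9.5  29.6]
25 89 x med 71.8 range [67.8 80.8] y [-28.    0.8  32.2]
35 91 x med 74.7 range [70.1 90.5] y [-27.6   5.3  32.5]
45 89 x med 77.7 range [73.7 84.8] y [-27.3   2.7  32.7]
55 98 x med 81.3 range [77.2 92.6] y [-28.    5.   32.6]
65 81 x med 84.0 range [80.3 94.3] y [-27.6   4.8  32.4]
75 97 x med 86.6 range [82.  94.1] y [-28.5   2.7  32.5]
85 87 x med 89.9 range [85.4 94.3] y [-28.6   2.   32. ]
95 94 x med 93.1 range [88.6 96.9] y [-30.5  -2.1  25.1]
105 97 x med 95.8 range [ 81.6 126.8] y [-29.3  -3.2  32.1]
115 145 x med 100.3 range [ 84.4 123.7] y [-30.4  -3.6  27. ]
125 51 x med 101.6 range [ 81.7 112.4] y [-30.2  -5.9  32.8]
165 7 x med 75.0 range [74.3 77.4] y [21.4 24.3 30.9]
```

View pics/s10.png

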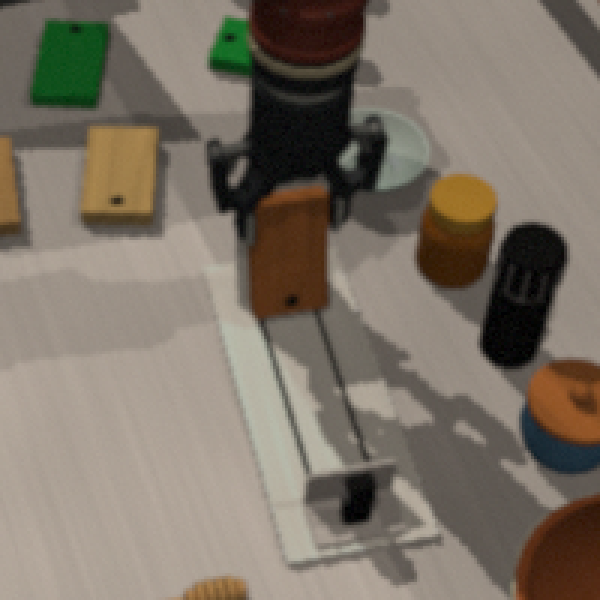

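>>> {"fn": "servo_tool", "kwargs": {"motion": [{"dx": 0, "dy": 0, "dz": 0.2, "yaw": 0}, {"dx": 0, "dy": 0, "dz": 0, "yaw": 0}, {"dx": 0, "dy": 0, "dz": 0, "yaw": 0}]}}

```text
t: 16.07
eef_pos: [608.9, 87.1, 85.2]
ee_rot: [-3.141, -0.0, 1.449]
force: [-0.2, 0.5, -1.6]
opening: 63.8
```

>>> {"fn": "servo_tool", "kwargs": {"motion": [{"dx": 0, "dy": 0, "dz": 0.07, "yaw": 0}, {"dx": 0, "dy": 0, "dz": 0, "yaw": 0}, {"dx": 0, "dy": 0, "dz": 0, "yaw": 0}]}}

```text
t: 16.32
eef_pos: [609.2, 87.5, 84.4]
ee_rot: [3.141, -0.0, 1.449]
force: [-1.2, 0.6, 4.6]
opening: 64.1
```

>>> {"fn": "servo_tool", "kwargs": {"motion": [{"dx": 0, "dy": 0, "dz": 0.07, "yaw": 0}, {"dx": 0, "dy": 0, "dz": 0, "yaw": 0}, {"dx": 0, "dy": 0, "dz": 0, "yaw": 0}]}}

```text
t: 16.57
eef_pos: [609.4, 87.8, 84.2]
ee_rot: [3.14, -0.001, 1.45]
force: [-7.1, 2.1, 16.3]
opening: 64.4
```

>>> {"fn": "servo_tool", "kwargs": {"motion": [{"dx": 0, "dy": 0, "dz": -0.08, "yaw": 0}, {"dx": 0, "dy": 0, "dz": 0, "yaw": 0}]}}

```text
t: 16.73
eef_pos: [609.4, 87.4, 84.5]
ee_rot: [3.14, -0.0, 1.449]
force: [0.4, 0.7, 4.6]
opening: 64.0
```

>>> {"fn": "servo_tool", "kwargs": {"motion": [{"dx": 0, "dy": 0, "dz": 0, "yaw": 0}, {"dx": 0, "dy": 0, "dz": 0, "yaw": 0}, {"dx": 0, "dy": 0, "dz": 0, "yaw": 0}, {"dx": 0, "dy": 0, "dz": 0, "yaw": 0}], "gripper": -0.8}}

```text
t: 17.07
eef_pos: [608.8, 87.4, 83.5]
ee_rot: [-3.141, -0.0, 1.449]
force: [0.5, 0.0, -1.1]
opening: 77.1
```

>>> {"fn": "servo_tool", "kwargs": {"motion": [{"dx": 0, "dy": 0, "dz": -0.5, "yaw": 0}, {"dx": 0, "dy": 0, "dz": -1, "yaw": 0}, {"dx": 0, "dy": 0, "dz": -1, "yaw": 0}, {"dx": 0, "dy": 0, "dz": -1, "yaw": 0}, {"dx": 0, "dy": 0, "dz": 0, "yaw": 0}]}}

```text
t: 17.48
eef_pos: [611.4, 87.2, 178.2]
ee_rot: [3.133, -0.0, 1.449]
force: [0.5, 0.3, 0.0]
opening: 77.1
```

```bash
python3 -c "
from h import *
held('side',140,save='pics/s11.png')
c=cam('top');boards(c);cv2.imwrite('pics/t11.png',c['img'])
go((520.3,270.8),180,69.2)"
```

```text
side 1075 [ 69.2 -36.9  10.4] [126.2  33.4 118.6]
15 58 x med 73.3 range [70.3 86. ] y [-28.6   3.5  33.1]
25 90 x med 75.7 range [70.7 83.5] y [-29.3   0.7  32.6]
35 95 x med 79.3 range [74.5 92.4] y [-30.    6.2  32.7]
45 93 x med 82.2 range [ 78.7 107.9] y [-29.5   1.3  32.5]
55 105 x med 86.1 range [ 81.6 109.7] y [-35.5   1.4  32.3]
65 102 x med 90.1 range [85.6 98.2] y [-27.    5.3  32.6]
75 88 x med 93.2 range [ 89.5 106. ] y [-27.9   1.9  32.3]
85 100 x med 96.7 range [ 92.2 106.3] y [-27.6   5.5  32.8]
95 101 x med 100.6 range [ 95.3 109.1] y [-28.2   4.3  32.3]
105 124 x med 104.6 range [ 99.4 124.5] y [-28.5   3.4  32. ]
115 119 x med 109.3 range [102.6 121.1] y [-28.5   2.1  31.6]
t 17.6 pos [609.9  87.4 173.3] yaw 83.04 open 76.7 F [ 0.6  0.3 -1.1] | rows total dx 6.850 dy -4.446 dz -0.266 yaw 0.0769
```

View pics/s11.png

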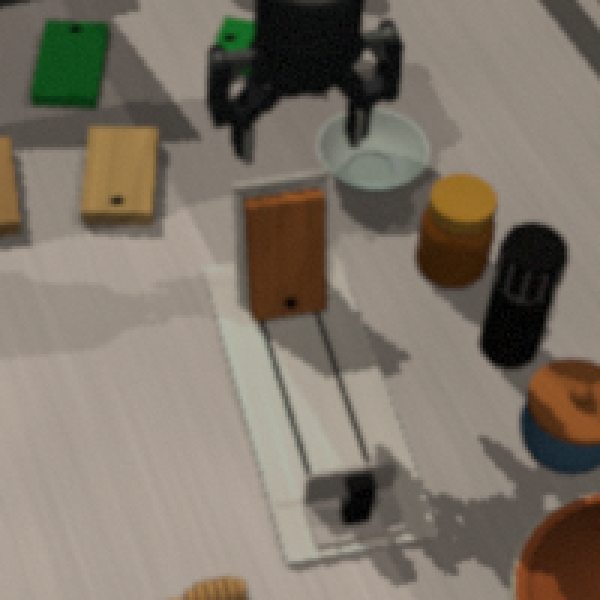

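View pics/t11.png

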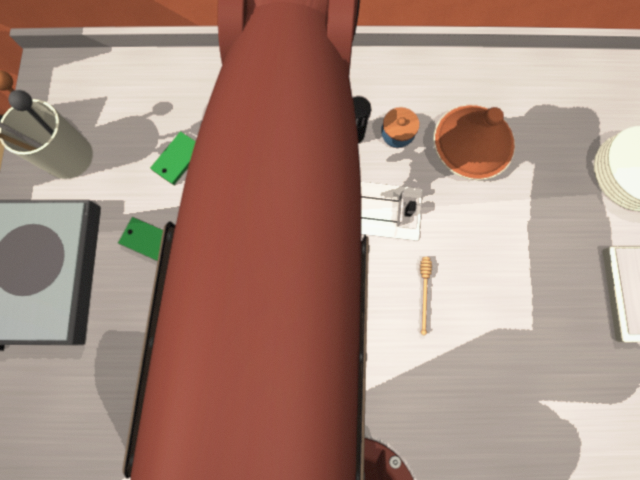

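```bash
python3 -c "
from h import *
boards(cam('side'))
go((537.3,315.7),180,69.2)"
```

```text
px [300. 187.] area 725 ctr [519.8 269.4] size [114.4  65.1] axis deg 69.4
px [253. 192.] area 742 ctr [394.2 294.4] size [116.9  65.1] axis deg 80.0
t 17.6 pos [609.1  87.4 171.8] yaw 83.04 open 77.0 F [ 0.3  0.4 -0.6] | rows total dx 8.716 dy -3.958 dz -0.329 yaw 0.0769
```

>>> {"fn": "servo_tool", "kwargs": {"motion": [{"dx": 0.97, "dy": -0.44, "dz": 0, "yaw": 0}, {"dx": 0.97, "dy": -0.44, "dz": 0, "yaw": 0}, {"dx": 0.97, "dy": -0.44, "dz": 0, "yaw": 0}, {"dx": 0.97, "dy": -0.44, "dz": 0, "yaw": 0}, {"dx": 0.97, "dy": -0.44, "dz": 0, "yaw": 0}]}}

```text
t: 18.05
eef_pos: [567.8, 215.4, 169.9]
ee_rot: [-3.139, 0.001, 1.449]
force: [0.5, 0.1, -0.2]
opening: 76.6
```

>>> {"fn": "servo_tool", "kwargs": {"motion": [{"dx": 0.97, "dy": -0.44, "dz": 0, "yaw": 0}, {"dx": 0.97, "dy": -0.44, "dz": 0, "yaw": 0}, {"dx": 0.97, "dy": -0.44, "dz": 0, "yaw": 0}, {"dx": 0.97, "dy": -0.44, "dz": 0, "yaw": 0}, {"dx": 0, "dy": 0, "dz": 0.4, "yaw": 0.0385}]}}

```text
t: 18.47
eef_pos: [535.5, 320.0, 161.8]
ee_rot: [-3.141, -0.002, 1.334]
force: [1.3, 0.0, -0.2]
opening: 76.8
```

>>> {"fn": "servo_tool", "kwargs": {"motion": [{"dx": 0, "dy": 0, "dz": 0.8, "yaw": 0.0385}, {"dx": 0, "dy": 0, "dz": 1, "yaw": 0}, {"dx": 0, "dy": 0, "dz": 1, "yaw": 0}, {"dx": 0, "dy": 0, "dz": 0, "yaw": 0}, {"dx": 0, "dy": 0, "dz": 0, "yaw": 0}], "gripper": -0.72}}

```text
t: 18.88
eef_pos: [535.3, 315.5, 89.3]
ee_rot: [-3.138, 0.003, 1.207]
force: [0.1, 0.3, 1.2]
opening: 73.5
```

```bash
python3 -c "
from h import *
boards(cam('side'));c=cam('side');cv2.imwrite('pics/s12.png',c['img'][110:260,200:400].repeat(4,0).repeat(4,1))
go((537.3,315.7),20,69.2)"
```

```text
px [594. 228.] area 606 ctr [1205.9  -97.1] size [ 21.5 412.9] axis deg 90.6
px [300. 188.] area 729 ctr [519.3 268.3] size [116.9  65.1] axis deg 69.4
px [253. 192.] area 741 ctr [394.2 294.5] size [116.6  65.1] axis deg 80.0
t 19.0 pos [537.6 316.1  92.5] yaw 69.17 open 73.3 F [-0.2  0.6  0.1] | rows total dx -0.020 dy -0.003 dz 2.902 yaw -0.0001
```

View pics/s12.png

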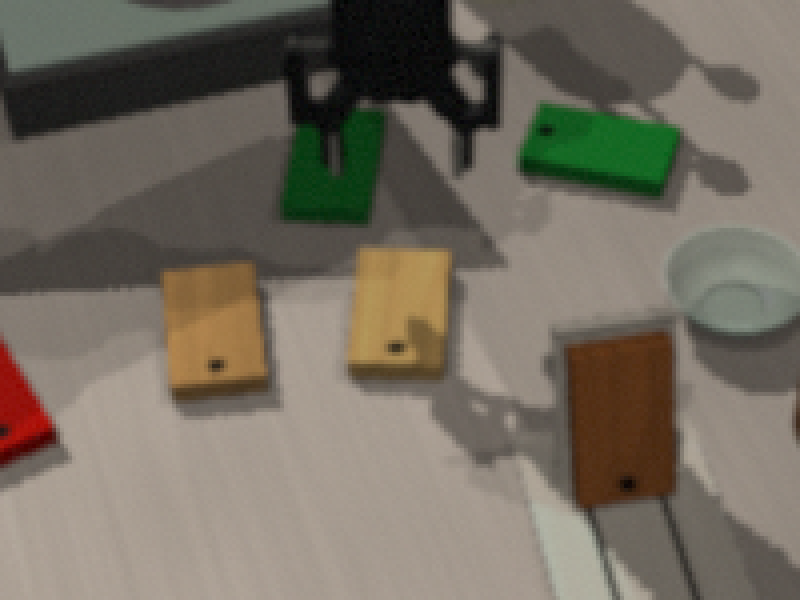

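>>> {"fn": "servo_tool", "kwargs": {"motion": [{"dx": 0, "dy": 0, "dz": 0.9, "yaw": 0}, {"dx": 0, "dy": 0, "dz": 0.9, "yaw": 0}, {"dx": 0, "dy": 0, "dz": 0.8, "yaw": 0}, {"dx": 0, "dy": 0, "dz": 0.5, "yaw": 0}, {"dx": 0, "dy": 0, "dz": 0.2, "yaw": 0}]}}

```text
t: 19.4
eef_pos: [536.9, 315.9, 8.1]
ee_rot: [-3.141, 0.0, 1.207]
force: [-0.8, 0.1, -0.5]
opening: 73.7
```

>>> {"fn": "servo_tool", "kwargs": {"motion": [{"dx": 0, "dy": 0, "dz": 0.2, "yaw": 0}, {"dx": 0, "dy": 0, "dz": 0, "yaw": 0}, {"dx": 0, "dy": 0, "dz": 0, "yaw": 0}, {"dx": 0, "dy": 0, "dz": 0, "yaw": 0}]}}

```text
t: 19.73
eef_pos: [538.0, 316.4, 5.2]
ee_rot: [3.14, -0.001, 1.207]
force: [0.6, -0.8, 0.2]
opening: 72.9
```

```bash
python3 -c "
from h import *
go((537.3,315.7),-3.5,69.2)"
```

```text
t 19.7 pos [538.  316.4   5.2] yaw 69.18 open 72.9 F [ 0.6 -0.8  0.2] | rows total dx -0.035 dy -0.018 dz 0.348 yaw -0.0001
```

>>> {"fn": "servo_tool", "kwargs": {"motion": [{"dx": -0.03, "dy": -0.02, "dz": 0.2, "yaw": 0}, {"dx": 0, "dy": 0, "dz": 0.14, "yaw": 0}, {"dx": 0, "dy": 0, "dz": 0, "yaw": 0}, {"dx": 0, "dy": 0, "dz": 0, "yaw": 0}]}}

```text
t: 20.07
eef_pos: [536.1, 315.4, -5.0]
ee_rot: [-3.141, 0.0, 1.207]
force: [-0.0, -0.6, -0.0]
opening: 73.4
```

>>> {"fn": "servo_tool", "kwargs": {"motion": [{"dx": 0, "dy": 0, "dz": 0, "yaw": 0}, {"dx": 0, "dy": 0, "dz": 0, "yaw": 0}, {"dx": 0, "dy": 0, "dz": 0, "yaw": 0}, {"dx": 0, "dy": 0, "dz": 0, "yaw": 0}], "gripper": 1, "newtons": 25}}

```text
t: 20.4
eef_pos: [536.5, 315.6, -4.6]
ee_rot: [3.141, -0.0, 1.207]
force: [-0.1, -0.2, -0.8]
opening: 64.0
```

>>> {"fn": "servo_tool", "kwargs": {"motion": [{"dx": 0, "dy": 0, "dz": -0.5, "yaw": 0}, {"dx": 0, "dy": 0, "dz": -1, "yaw": 0}, {"dx": 0, "dy": 0, "dz": -1, "yaw": 0}, {"dx": 0, "dy": 0, "dz": -1, "yaw": 0}, {"dx": 0, "dy": 0, "dz": -1, "yaw": 0}]}}

```text
t: 20.82
eef_pos: [536.3, 315.5, 110.0]
ee_rot: [3.141, -0.0, 1.207]
force: [0.1, -0.8, -0.5]
opening: 64.4
```

>>> {"fn": "servo_tool", "kwargs": {"motion": [{"dx": 0, "dy": 0, "dz": -0.8, "yaw": -0.0385}, {"dx": 0, "dy": 0, "dz": 0, "yaw": -0.0385}, {"dx": 0, "dy": 0, "dz": 0, "yaw": 0}, {"dx": 0, "dy": 0, "dz": 0, "yaw": 0}]}}

```text
t: 21.15
eef_pos: [536.4, 315.5, 128.3]
ee_rot: [3.141, -0.0, 1.446]
force: [-0.0, 0.5, -1.4]
opening: 64.5
```

```bash
python3 -c "
from h import *
go(st(13),100,83.03)
c=cam('side');cv2.imwrite('pics/s13.png',c['img'][60:260,200:400].repeat(3,0).repeat(3,1))"
```

```text
t 21.1 pos [536.4 315.5 128.3] yaw 82.82 open 64.5 F [-0.   0.5 -1.4] | rows total dx -11.909 dy 4.040 dz 1.131 yaw -0.0012
```

View pics/s13.png

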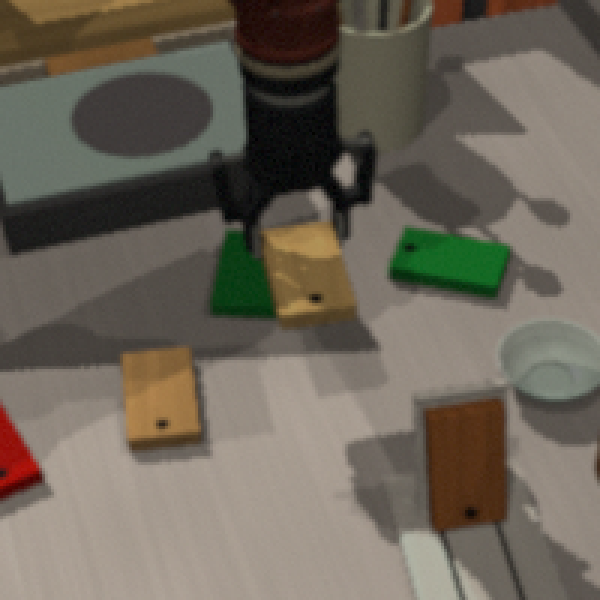

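>>> {"fn": "servo_tool", "kwargs": {"motion": [{"dx": -1, "dy": 0, "dz": 0, "yaw": -0.001}, {"dx": -1, "dy": 0, "dz": 0, "yaw": 0}, {"dx": -1, "dy": 0, "dz": 0, "yaw": 0}, {"dx": -1, "dy": 0, "dz": 0, "yaw": 0}, {"dx": -1, "dy": 0, "dz": 0, "yaw": 0}]}}

```text
t: 21.62
eef_pos: [520.5, 190.3, 126.8]
ee_rot: [-3.14, 0.0, 1.449]
force: [-0.0, 0.1, -0.6]
opening: 64.4
```

>>> {"fn": "servo_tool", "kwargs": {"motion": [{"dx": -1, "dy": 0, "dz": 0, "yaw": 0}, {"dx": -1, "dy": 0, "dz": 0, "yaw": 0}, {"dx": -1, "dy": 0, "dz": 0, "yaw": 0}, {"dx": -1, "dy": 0, "dz": 0, "yaw": 0}, {"dx": -1, "dy": 0, "dz": 0, "yaw": 0}]}}

```text
t: 22.03
eef_pos: [505.8, 66.3, 126.9]
ee_rot: [-3.14, -0.0, 1.449]
force: [-0.4, 0.3, -1.0]
opening: 64.3
```

>>> {"fn": "servo_tool", "kwargs": {"motion": [{"dx": -1, "dy": 0.2, "dz": 0, "yaw": 0}, {"dx": -0.9, "dy": 0.9, "dz": 0.2, "yaw": 0}, {"dx": 0, "dy": 1, "dz": 0.5, "yaw": 0}, {"dx": 0, "dy": 1, "dz": 0.5, "yaw": 0}, {"dx": 0, "dy": 0.94, "dz": 0, "yaw": 0}]}}

```text
t: 22.45
eef_pos: [600.6, 7.8, 94.1]
ee_rot: [-3.137, -0.001, 1.447]
force: [-1.0, 0.8, -0.9]
opening: 64.5
```

>>> {"fn": "servo_tool", "kwargs": {"motion": [{"dx": 0, "dy": 0, "dz": 0, "yaw": 0}, {"dx": 0, "dy": 0, "dz": 0, "yaw": 0}, {"dx": 0, "dy": 0, "dz": 0, "yaw": 0}]}}

```text
t: 22.7
eef_pos: [600.6, 8.4, 97.1]
ee_rot: [-3.14, -0.0, 1.451]
force: [-0.5, 0.4, -0.2]
opening: 64.5
```

```bash
python3 -c "
from h import *
go(st(13),21,83.03)
held('side',140,save='pics/s14.png')"
```

```text
t 22.7 pos [600.6   8.4  97.1] yaw 83.11 open 64.5 F [-0.5  0.4 -0.2] | rows total dx -0.043 dy -0.044 dz 3.044 yaw 0.0005
side 1389 [-88.1 -33.6  12.6] [125.2  45.  136.7]
15 18 x med 72.9 range [70.4 89.5] y [14.2 27.  32.6]
25 17 x med 77.2 range [72.9 89.4] y [24.  30.1 32.8]
35 13 x med 81.0 range [76.8 89.5] y [27.3 30.1 33.1]
45 26 x med 82.9 range [80.5 86.1] y [-29.3  -7.3  32.5]
55 38 x med 85.4 range [81.4 90.5] y [-27.9 -15.5   0.1]
65 14 x med 89.3 range [84.6 91.9] y [-26.2 -18.1 -13.3]
105 51 x med -82.5 range [-86.3 124.8] y [-28.4  21.6  32.4]
115 916 x med -34.1 range [-86.1 112.5] y [-30.3   3.   31.6]
125 292 x med -35.2 range [-85.2  19.7] y [-30.5   1.1  31.1]
```

View pics/s14.png

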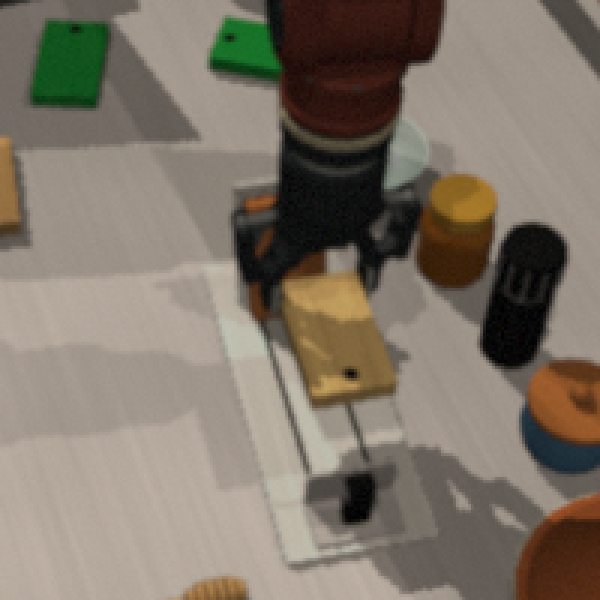

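>>> {"fn": "servo_tool", "kwargs": {"motion": [{"dx": 0, "dy": -0.04, "dz": 0.8, "yaw": 0}, {"dx": 0, "dy": 0, "dz": 0.8, "yaw": 0}, {"dx": 0, "dy": 0, "dz": 0.8, "yaw": 0}, {"dx": 0, "dy": 0, "dz": 0.6, "yaw": 0}, {"dx": 0, "dy": 0, "dz": 0, "yaw": 0}]}}

```text
t: 23.17
eef_pos: [597.6, 9.0, 19.7]
ee_rot: [-3.137, -0.0, 1.452]
force: [-0.3, -0.1, -0.9]
opening: 64.4
```

>>> {"fn": "servo_tool", "kwargs": {"motion": [{"dx": -0.2, "dy": 0, "dz": 0, "yaw": 0}, {"dx": -0.2, "dy": 0, "dz": 0, "yaw": 0}, {"dx": -0.15, "dy": 0, "dz": 0, "yaw": 0}, {"dx": 0, "dy": 0, "dz": 0, "yaw": 0}, {"dx": 0, "dy": 0, "dz": 0, "yaw": 0}]}}

```text
t: 23.58
eef_pos: [599.4, -5.9, 23.8]
ee_rot: [3.14, 0.0, 1.452]
force: [0.3, -0.6, -1.0]
opening: 64.1
```

>>> {"fn": "servo_tool", "kwargs": {"motion": [{"dx": -0.1, "dy": 0, "dz": 0, "yaw": 0}, {"dx": -0.08, "dy": 0, "dz": 0, "yaw": 0}, {"dx": 0, "dy": 0, "dz": 0, "yaw": 0}, {"dx": 0, "dy": 0, "dz": 0, "yaw": 0}]}}

```text
t: 23.92
eef_pos: [598.6, -9.0, 23.0]
ee_rot: [3.141, -0.002, 1.453]
force: [0.6, 5.3, -0.2]
opening: 63.7
```

```bash
python3 -c "
from h import *
go(st(-2),22,83.03)"
```

```text
t 23.9 pos [598.6  -9.   23. ] yaw 83.25 open 63.7 F [ 0.6  5.3 -0.2] | rows total dx 0.060 dy -0.050 dz 0.041 yaw 0.0012
```

>>> {"fn": "servo_tool", "kwargs": {"motion": [{"dx": -0.1, "dy": 0, "dz": 0, "yaw": 0}, {"dx": 0, "dy": 0, "dz": 0, "yaw": 0}, {"dx": 0, "dy": 0, "dz": 0, "yaw": 0}]}}

```text
t: 24.17
eef_pos: [598.9, -9.5, 23.3]
ee_rot: [3.14, -0.006, 1.454]
force: [4.4, 14.8, 1.6]
opening: 64.4
```

>>> {"fn": "servo_tool", "kwargs": {"motion": [{"dx": -0.02, "dy": 0, "dz": -0.36, "yaw": 0}, {"dx": -0.05, "dy": 0, "dz": -0.36, "yaw": 0}, {"dx": -0.08, "dy": 0, "dz": -0.35, "yaw": 0}, {"dx": -0.11, "dy": 0, "dz": -0.34, "yaw": 0}, {"dx": 0, "dy": 0, "dz": 0, "yaw": 0}]}}

```text
t: 24.58
eef_pos: [597.9, -18.1, 59.8]
ee_rot: [3.14, -0.002, 1.453]
force: [-0.2, 6.3, 0.8]
opening: 64.4
```

>>> {"fn": "servo_tool", "kwargs": {"motion": [{"dx": -0.15, "dy": 0, "dz": -0.33, "yaw": 0}, {"dx": -0.18, "dy": 0, "dz": -0.32, "yaw": 0}, {"dx": -0.21, "dy": 0, "dz": -0.3, "yaw": 0}, {"dx": -0.23, "dy": 0, "dz": -0.28, "yaw": 0}, {"dx": 0, "dy": 0, "dz": 0, "yaw": 0}]}}

```text
t: 25.0
eef_pos: [595.5, -38.1, 90.3]
ee_rot: [3.14, -0.001, 1.452]
force: [0.5, 5.6, 4.7]
opening: 64.2
```

>>> {"fn": "servo_tool", "kwargs": {"motion": [{"dx": -0.26, "dy": 0, "dz": -0.27, "yaw": 0}, {"dx": -0.28, "dy": 0, "dz": -0.24, "yaw": 0}, {"dx": -0.3, "dy": 0, "dz": -0.22, "yaw": 0}, {"dx": -0.31, "dy": 0, "dz": -0.2, "yaw": 0}, {"dx": 0, "dy": 0, "dz": 0, "yaw": 0}]}}

```text
t: 25.42
eef_pos: [592.1, -67.3, 113.2]
ee_rot: [3.14, -0.001, 1.452]
force: [0.1, 4.5, 3.7]
opening: 64.4
```

```bash
python3 -c "
from h import *
go(st(-82),122,83.03)
held('side',160,-125,30,save='pics/s15.png')"
```

```text
t 25.4 pos [592.1 -67.3 113.2] yaw 83.18 open 64.4 F [0.1 4.5 3.7] | rows total dx -0.795 dy -0.074 dz -0.351 yaw 0.0008
side 1420 [-124.6  -32.9   31.6] [-38.   33.4 154. ]
35 12 x med -105.9 range [-107.  -103.6] y [-29.5  -2.6  23. ]
55 10 x med -120.0 range [-123.1 -117.6] y [-7.  -1.  10.3]
65 57 x med -121.7 range [-124.  -116.9] y [-28.2   1.8  32.5]
75 177 x med -115.7 range [-123.4 -109.5] y [-30.4   1.7  31.6]
85 184 x med -106.3 range [-113.5  -96.9] y [-30.7   1.4  31.7]
95 167 x med -96.7 range [-104.   -88.8] y [-31.1  -1.1  31.8]
105 190 x med -87.4 range [-94.7 -78.8] y [-30.2   2.8  32.5]
115 172 x med -77.7 range [-84.1 -70.5] y [-29.8   0.1  30.5]
125 183 x med -68.1 range [-75.6 -61.6] y [-31.   -2.3  29.7]
135 174 x med -58.7 range [-69.5 -39.8] y [-32.   -4.7  25.6]
145 92 x med -52.0 range [-72.6 -44.4] y [-32.2  -9.7  31.8]
```

View pics/s15.png

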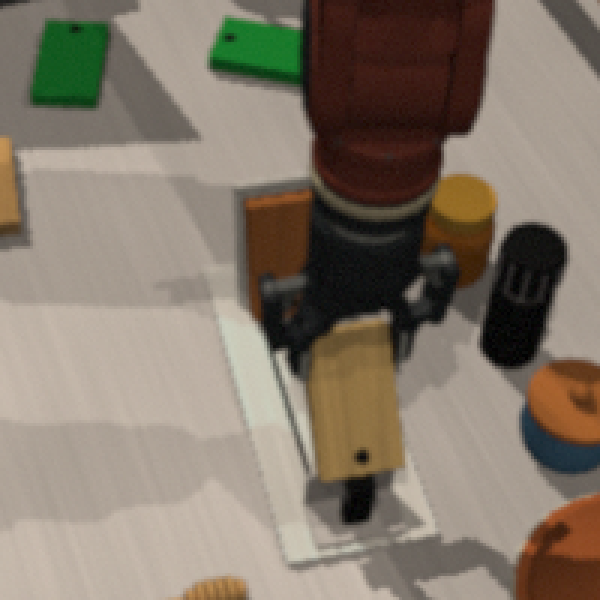

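>>> {"fn": "servo_tool", "kwargs": {"motion": [{"dx": 0.4, "dy": -0.07, "dz": -0.1, "yaw": 0}, {"dx": 0.8, "dy": 0, "dz": 0, "yaw": 0}, {"dx": 0.2, "dy": 0, "dz": 0.5, "yaw": 0}, {"dx": 0, "dy": 0, "dz": 0.7, "yaw": 0}, {"dx": 0, "dy": 0, "dz": 0, "yaw": 0}]}}

```text
t: 25.88
eef_pos: [591.6, -30.1, 80.2]
ee_rot: [-3.136, -0.0, 1.454]
force: [-1.9, 0.3, -2.3]
opening: 64.1
```

>>> {"fn": "servo_tool", "kwargs": {"motion": [{"dx": 0, "dy": 0, "dz": 0, "yaw": 0}, {"dx": 0, "dy": 0, "dz": 0, "yaw": 0}]}}

```text
t: 26.05
eef_pos: [593.8, -31.5, 84.6]
ee_rot: [-3.141, 0.0, 1.452]
force: [0.2, -0.9, -1.1]
opening: 64.4
```

```bash
python3 -c "
from h import *
go(st(-82),122,83.03)
held('side',160,-125,30,save='pics/s16.png')"
```

```text
t 26.1 pos [593.8 -31.5  84.6] yaw 83.21 open 64.4 F [ 0.2 -0.9 -1.1] | rows total dx -2.224 dy 0.025 dz -1.497 yaw 0.0010
side 1308 [-89.6 -30.2   8.1] [  0.4  36.2 159.4]
35 27 x med -85.6 range [-87.4 -81. ] y [-26.6   2.4  31.5]
45 154 x med -81.8 range [-88.8 -73.7] y [-27.6   3.9  34.3]
55 167 x med -71.9 range [-79.4 -58. ] y [-26.2   4.1  34.6]
65 167 x med -62.5 range [-70.3 -54.2] y [-27.9   4.5  33.7]
75 170 x med -53.2 range [-60.9 -45.4] y [-27.5   2.2  34. ]
85 168 x med -43.1 range [-50.  -34.9] y [-27.3   4.6  33.4]
95 163 x med -33.8 range [-42.5 -24. ] y [-29.2   2.1  32.3]
105 166 x med -24.0 range [-36.8  -3.6] y [-29.3  -1.   28.9]
115 102 x med -17.0 range [-35.   -9.2] y [-29.2  -7.5  27.8]
145 6 x med -39.7 range [-40.1 -38.8] y [30.2 33.2 34.4]
155 8 x med -43.4 range [-45.2 -43. ] y [23.3 27.3 33.3]
```

View pics/s16.png

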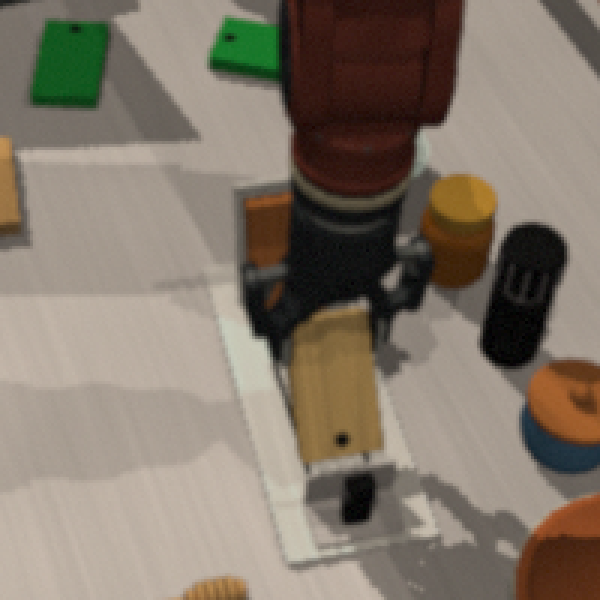

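>>> {"fn": "servo_tool", "kwargs": {"motion": [{"dx": -0.1, "dy": 0, "dz": 0.3, "yaw": 0}, {"dx": -0.2, "dy": 0, "dz": 0, "yaw": 0}, {"dx": -0.2, "dy": 0, "dz": 0, "yaw": 0}, {"dx": -0.2, "dy": 0, "dz": 0, "yaw": 0}, {"dx": 0, "dy": 0, "dz": 0, "yaw": 0}]}}

```text
t: 26.52
eef_pos: [592.1, -49.3, 77.4]
ee_rot: [3.141, -0.001, 1.452]
force: [1.5, 2.8, -1.4]
opening: 64.4
```

>>> {"fn": "servo_tool", "kwargs": {"motion": [{"dx": -0.15, "dy": 0, "dz": 0, "yaw": 0}, {"dx": 0, "dy": 0, "dz": 0, "yaw": 0}, {"dx": 0, "dy": 0, "dz": 0, "yaw": 0}]}}

```text
t: 26.77
eef_pos: [591.7, -52.4, 77.3]
ee_rot: [3.141, -0.001, 1.452]
force: [1.6, 4.1, 0.6]
opening: 64.2
```

>>> {"fn": "servo_tool", "kwargs": {"motion": [{"dx": -0.25, "dy": 0, "dz": -0.2, "yaw": 0}, {"dx": -0.28, "dy": 0, "dz": -0.18, "yaw": 0}, {"dx": -0.3, "dy": 0, "dz": -0.15, "yaw": 0}, {"dx": -0.3, "dy": 0, "dz": -0.12, "yaw": 0}, {"dx": 0, "dy": 0, "dz": 0, "yaw": 0}]}}

```text
t: 27.18
eef_pos: [588.1, -82.3, 94.0]
ee_rot: [3.141, 0.001, 1.451]
force: [0.4, 2.7, 0.2]
opening: 64.4
```

>>> {"fn": "servo_tool", "kwargs": {"motion": [{"dx": -0.2, "dy": 0, "dz": -0.07, "yaw": 0}, {"dx": 0, "dy": 0, "dz": 0, "yaw": 0}, {"dx": 0, "dy": 0, "dz": 0, "yaw": 0}]}}

```text
t: 27.43
eef_pos: [587.6, -85.9, 95.1]
ee_rot: [3.141, 0.0, 1.452]
force: [0.6, 1.2, -0.2]
opening: 64.5
```

```bash
python3 -c "
from h import *
go(st(-82),122,83.03)
held('side',160,-125,30,save='pics/s17.png')"
```

```text
t 27.4 pos [587.6 -85.9  95.1] yaw 83.19 open 64.5 F [ 0.6  1.2 -0.2] | rows total dx -0.035 dy 0.015 dz -1.077 yaw 0.0009
side 955 [-102.4  -30.8   36.4] [-60.9  36.7 155.2]
35 8 x med -95.6 range [-97.  -93.6] y [-15.9   8.2  33. ]
45 87 x med -96.1 range [-101.9  -92.7] y [-27.2   5.8  34.8]
55 105 x med -93.1 range [-97.3 -88.4] y [-26.5   5.6  35.5]
65 105 x med -90.1 range [-93.6 -85.1] y [-27.2   3.5  35.3]
75 98 x med -87.2 range [-90.4 -84.2] y [-28.8   3.2  35. ]
85 104 x med -84.3 range [-87.6 -81.7] y [-28.9   3.6  35.3]
95 101 x med -81.7 range [-85.2 -78.5] y [-28.6   1.2  29.5]
105 89 x med -79.3 range [-83.1 -75.6] y [-28.5   1.5  28.8]
115 106 x med -76.6 range [-83.3 -73.6] y [-30.1  -0.3  28.1]
125 120 x med -72.9 range [-78.8 -63.5] y [-30.1  -8.2  23.9]
135 29 x med -71.6 range [-77.6 -67.4] y [-29.8 -10.2   6.9]
```

View pics/s17.png

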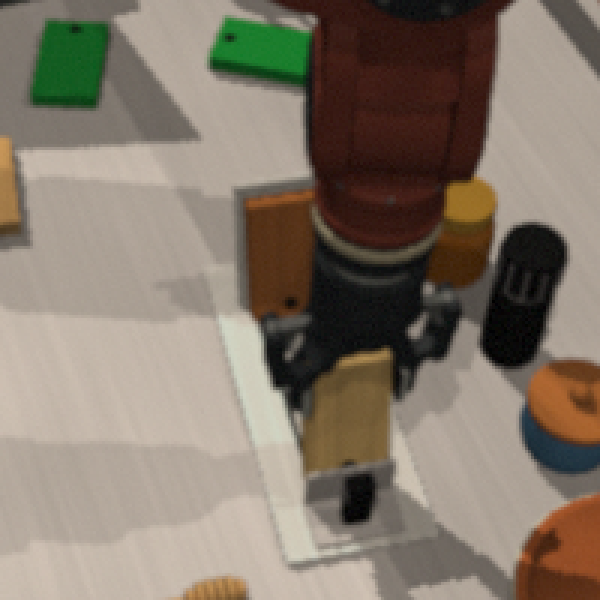

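>>> {"fn": "servo_tool", "kwargs": {"motion": [{"dx": 0.3, "dy": 0, "dz": -0.2, "yaw": 0}, {"dx": 0.7, "dy": 0, "dz": -0.2, "yaw": 0}, {"dx": 0.8, "dy": 0, "dz": -0.2, "yaw": 0}, {"dx": 0.7, "dy": 0, "dz": 0, "yaw": 0}, {"dx": 0.5, "dy": 0, "dz": 0, "yaw": 0}]}}

```text
t: 27.9
eef_pos: [596.8, -9.5, 110.9]
ee_rot: [3.141, 0.001, 1.453]
force: [0.5, -0.4, -0.7]
opening: 64.4
```

>>> {"fn": "servo_tool", "kwargs": {"motion": [{"dx": 0, "dy": 0, "dz": 0, "yaw": 0}, {"dx": 0, "dy": 0, "dz": 0, "yaw": 0}, {"dx": 0, "dy": 0, "dz": 0, "yaw": 0}]}}

```text
t: 28.15
eef_pos: [596.3, -11.5, 109.9]
ee_rot: [-3.141, 0.0, 1.452]
force: [0.0, 0.9, -0.5]
opening: 64.2
```

```bash
python3 -c "
from h import *
go(st(0),122,83.03)
held('side',170,-125,60,save='pics/s18.png')"
```

```text
t 28.1 pos [596.3 -11.5 109.9] yaw 83.22 open 64.2 F [ 0.   0.9 -0.5] | rows total dx 0.248 dy 0.029 dz -0.482 yaw 0.0011
side 1073 [-30.1 -29.8  41.7] [ 19.2  36.8 166.9]
45 52 x med -26.3 range [-29.2 -13.1] y [-28.3   1.7  33.6]
55 101 x med -24.7 range [-29.  -11.8] y [-28.1   5.6  33.5]
65 100 x med -21.4 range [-25.  -16.1] y [-28.1   4.2  33.8]
75 104 x med -18.5 range [-22.4  -8.9] y [-27.5   3.8  34. ]
85 99 x med -15.5 range [-19.1  -6.2] y [-28.    3.   33.9]
95 103 x med -12.5 range [-16.6  -6.3] y [-25.    5.3  33.6]
105 102 x med -8.9 range [-13.4  -4.2] y [-28.3   0.5  32.6]
115 90 x med -6.0 range [-10.   -2.9] y [-27.9   1.   28.4]
125 100 x med -3.0 range [-9.2  0.8] y [-28.8   0.5  29.1]
135 108 x med -0.3 range [-18.2  17.8] y [-29.2  -4.4  34.2]
145 108 x med 4.5 range [-8.5 15.6] y [-29.5  -8.2  18.7]
```

View pics/s18.png

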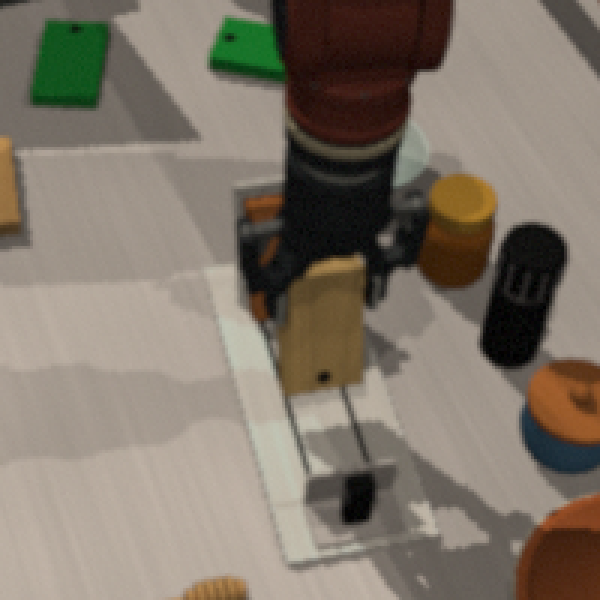

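>>> {"fn": "servo_tool", "kwargs": {"motion": [{"dx": 0.8, "dy": 0.03, "dz": 0, "yaw": 0.001}, {"dx": 0.8, "dy": 0, "dz": 0.1, "yaw": 0}, {"dx": 0.8, "dy": 0, "dz": 0.2, "yaw": 0}, {"dx": 0.5, "dy": 0, "dz": 0.3, "yaw": 0}, {"dx": 0.2, "dy": 0, "dz": 0.3, "yaw": 0}]}}

```text
t: 28.62
eef_pos: [606.6, 66.6, 87.0]
ee_rot: [3.141, -0.0, 1.45]
force: [0.5, -0.2, -1.0]
opening: 64.7
```

>>> {"fn": "servo_tool", "kwargs": {"motion": [{"dx": 0, "dy": 0, "dz": 0, "yaw": 0}, {"dx": 0, "dy": 0, "dz": 0, "yaw": 0}, {"dx": 0, "dy": 0, "dz": 0, "yaw": 0}]}}

```text
t: 28.87
eef_pos: [606.5, 64.8, 87.6]
ee_rot: [-3.142, 0.0, 1.448]
force: [-0.5, -0.9, -1.3]
opening: 64.2
```

```bash
python3 -c "
from h import *
go(st(71.1),79,83.03)
held('side',170,-125,90,save='pics/s19.png')"
```

```text
t 28.9 pos [606.5  64.8  87.6] yaw 82.99 open 64.2 F [-0.5 -0.9 -1.3] | rows total dx 0.015 dy -0.005 dz 0.343 yaw -0.0002
side 1034 [ 45.4 -41.9   4.4] [ 90.   39.3 166.9]
5 6 x med 81.3 range [72.2 88. ] y [-41.7 -39.9 -37.2]
15 11 x med 50.7 range [49.8 77.1] y [-26.5  13.6  32. ]
25 77 x med 49.8 range [46.4 83.7] y [-25.1   6.5  32.7]
35 92 x med 53.2 range [48.1 83.3] y [-26.9   7.4  33.2]
45 102 x med 55.9 range [51.6 83.3] y [-26.6   7.3  32.8]
55 89 x med 59.0 range [55.4 85.2] y [-27.    1.4  32.8]
65 97 x med 62.2 range [57.4 71. ] y [-26.5   5.6  33.1]
75 89 x med 65.3 range [61.1 72. ] y [-27.1   4.5  32.4]
85 90 x med 68.2 range [63.6 71.6] y [-27.1   1.1  29.9]
95 96 x med 71.1 range [59.6 75.5] y [-30.4  -0.7  35.1]
105 94 x med 74.3 range [60.4 78.6] y [-30.   -2.8  32.4]
115 101 x med 77.5 range [60.3 88.6] y [-30.1   1.4  33. ]
125 67 x med 80.2 range [62.9 87.5] y [-30.2  -8.3  29.4]
155 8 x med 55.0 range [52.1 57.9] y [21.9 28.6 32.6]
```

View pics/s19.png

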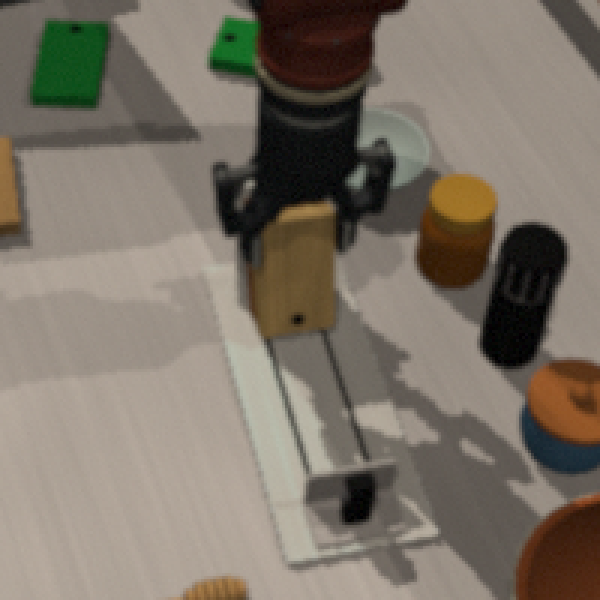

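Foot near z≈14; lower by small steps to contact.

>>> {"fn": "servo_tool", "kwargs": {"motion": [{"dx": 0, "dy": 0, "dz": 0.2, "yaw": 0}, {"dx": 0, "dy": 0, "dz": 0.08, "yaw": 0}, {"dx": 0, "dy": 0, "dz": 0, "yaw": 0}, {"dx": 0, "dy": 0, "dz": 0, "yaw": 0}]}}

```text
t: 29.25
eef_pos: [606.4, 65.5, 80.4]
ee_rot: [-3.141, -0.0, 1.449]
force: [0.1, -0.4, -0.2]
opening: 64.0
```

>>> {"fn": "servo_tool", "kwargs": {"motion": [{"dx": 0, "dy": 0, "dz": 0.08, "yaw": 0}, {"dx": 0, "dy": 0, "dz": 0, "yaw": 0}, {"dx": 0, "dy": 0, "dz": 0, "yaw": 0}]}}

```text
t: 29.5
eef_pos: [606.7, 65.9, 79.7]
ee_rot: [3.141, -0.0, 1.449]
force: [-3.2, 1.1, 6.8]
opening: 64.4
```

Contact with the base at 80; release and withdraw.

>>> {"fn": "servo_tool", "kwargs": {"motion": [{"dx": 0, "dy": 0, "dz": -0.04, "yaw": 0}, {"dx": 0, "dy": 0, "dz": 0, "yaw": 0}, {"dx": 0, "dy": 0, "dz": 0, "yaw": 0}, {"dx": 0, "dy": 0, "dz": 0, "yaw": 0}, {"dx": 0, "dy": 0, "dz": 0, "yaw": 0}], "gripper": -0.8}}

```text
t: 29.92
eef_pos: [606.4, 65.7, 79.3]
ee_rot: [-3.141, -0.0, 1.449]
force: [0.2, -0.2, -0.1]
opening: 76.7
```

>>> {"fn": "servo_tool", "kwargs": {"motion": [{"dx": 0, "dy": 0, "dz": -0.5, "yaw": 0}, {"dx": 0, "dy": 0, "dz": -1, "yaw": 0}, {"dx": 0, "dy": 0, "dz": -1, "yaw": 0}, {"dx": 0, "dy": 0, "dz": -1, "yaw": 0}, {"dx": 0, "dy": 0, "dz": 0, "yaw": 0}]}}

```text
t: 30.33
eef_pos: [609.0, 65.5, 173.9]
ee_rot: [3.133, -0.0, 1.449]
force: [0.4, -0.2, 0.2]
opening: 76.4
```

```bash
python3 -c "
from h import *
held('side',140,save='pics/s20.png')
boards(cam('side'));u=np.array([np.cos(np.radians(79.9)),np.sin(np.radians(79.9))])
p=np.array([395.7,296.4])+48*u;print(p);go(p,170,79.9)"
```

```text
side 1291 [ 47.5 -36.6  10.4] [126.9  33.5 119. ]
15 59 x med 52.5 range [47.8 88.9] y [-28.3   4.6  32.3]
25 96 x med 54.9 range [49.8 80.5] y [-28.3   2.7  32.7]
35 102 x med 58.7 range [53.8 87.5] y [-28.7   7.3  33. ]
45 107 x med 62.6 range [57.1 91.3] y [-28.5   4.1  32.8]
55 97 x med 65.8 range [61.5 96.8] y [-28.4   4.1  32.9]
65 108 x med 69.9 range [65.1 98.9] y [-28.8   6.5  33. ]
75 106 x med 73.3 range [ 68.7 101.8] y [-25.6   5.9  32.9]
85 104 x med 77.8 range [ 72.4 106.7] y [-26.6   6.4  33. ]
95 116 x med 81.0 range [ 74.9 110.1] y [-28.3   3.8  32.6]
105 175 x med 87.6 range [ 80.1 124.5] y [-28.7   5.1  32.8]
115 221 x med 103.8 range [ 85.5 119.9] y [-27.6   1.2  30.9]
px [253. 192.] area 737 ctr [394.2 294.7] size [116.2  65.1] axis deg 80.0
[404.11760285 343.65615264]
t 30.4 pos [607.4  65.7 169.1] yaw 83.04 open 77.0 F [-0.1  0.9 -0. ] | rows total dx 10.052 dy -9.421 dz -0.035 yaw 0.0174
```

View pics/s20.png

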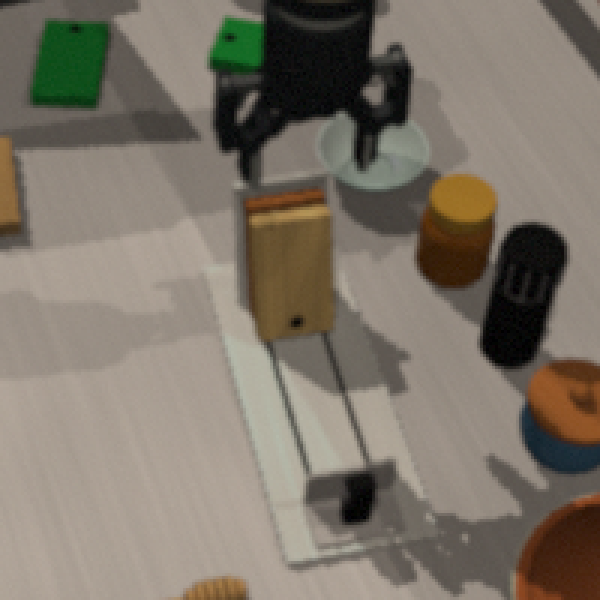

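>>> {"fn": "servo_tool", "kwargs": {"motion": [{"dx": 0.92, "dy": -0.86, "dz": 0, "yaw": 0}, {"dx": 0.92, "dy": -0.86, "dz": 0, "yaw": 0}, {"dx": 0.92, "dy": -0.86, "dz": 0, "yaw": 0}, {"dx": 0.92, "dy": -0.86, "dz": 0, "yaw": 0}, {"dx": 0.92, "dy": -0.86, "dz": 0, "yaw": 0}], "gripper": -0.72}}

```text
t: 30.85
eef_pos: [512.1, 193.8, 166.0]
ee_rot: [-3.14, 0.0, 1.449]
force: [1.1, 0.3, 0.0]
opening: 73.3
```

>>> {"fn": "servo_tool", "kwargs": {"motion": [{"dx": 0.92, "dy": -0.86, "dz": 0, "yaw": 0}, {"dx": 0.92, "dy": -0.86, "dz": 0, "yaw": 0}, {"dx": 0.92, "dy": -0.86, "dz": 0, "yaw": 0}, {"dx": 0.92, "dy": -0.86, "dz": 0, "yaw": 0}, {"dx": 0.92, "dy": -0.86, "dz": 0, "yaw": 0}]}}

```text
t: 31.27
eef_pos: [419.3, 320.9, 166.1]
ee_rot: [-3.14, 0.001, 1.449]
force: [0.5, 0.2, -0.4]
opening: 73.7
```

>>> {"fn": "servo_tool", "kwargs": {"motion": [{"dx": 0.85, "dy": -0.82, "dz": 0, "yaw": 0}, {"dx": 0, "dy": 0, "dz": 0.7, "yaw": 0.0174}, {"dx": 0, "dy": 0, "dz": 1, "yaw": 0}, {"dx": 0, "dy": 0, "dz": 1, "yaw": 0}, {"dx": 0, "dy": 0, "dz": 0, "yaw": 0}]}}

```text
t: 31.68
eef_pos: [399.7, 342.3, 93.8]
ee_rot: [-3.135, 0.005, 1.395]
force: [-0.9, -1.1, -0.5]
opening: 73.3
```

>>> {"fn": "servo_tool", "kwargs": {"motion": [{"dx": 0, "dy": 0, "dz": 0, "yaw": 0}, {"dx": 0, "dy": 0, "dz": 0, "yaw": 0}, {"dx": 0, "dy": 0, "dz": 0, "yaw": 0}]}}

```text
t: 31.93
eef_pos: [404.1, 344.0, 101.3]
ee_rot: [3.14, -0.001, 1.394]
force: [0.0, -0.2, 1.0]
opening: 73.3
```

```bash
python3 -c "
from h import *
boards(cam('side'));c=cam('side');cv2.imwrite('pics/s21.png',c['img'][110:260,200:400].repeat(4,0).repeat(4,1))
go((404.1,343.7),-4,79.9)"
```

```text
px [253. 192.] area 734 ctr [394.3 295.1] size [115.4  65.1] axis deg 80.0
t 32.0 pos [404.1 344.  101.1] yaw 79.89 open 73.2 F [-0.1  0.7  0.5] | rows total dx -0.012 dy 0.002 dz 4.205 yaw -0.0001
```

View pics/s21.png

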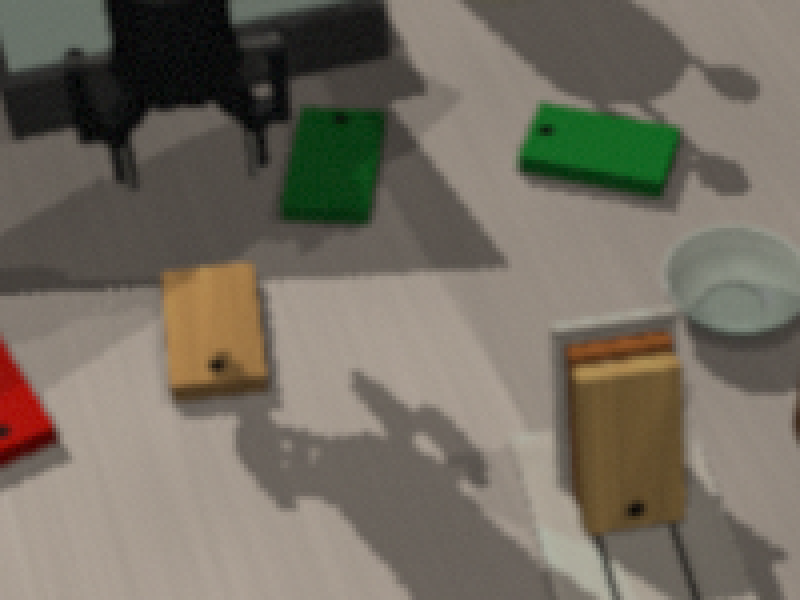

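>>> {"fn": "servo_tool", "kwargs": {"motion": [{"dx": 0, "dy": 0, "dz": 1, "yaw": 0}, {"dx": 0, "dy": 0, "dz": 1, "yaw": 0}, {"dx": 0, "dy": 0, "dz": 0.8, "yaw": 0}, {"dx": 0, "dy": 0, "dz": 0.6, "yaw": 0}, {"dx": 0, "dy": 0, "dz": 0.3, "yaw": 0}]}}

```text
t: 32.45
eef_pos: [402.6, 343.3, 5.7]
ee_rot: [-3.14, 0.001, 1.394]
force: [-0.5, -0.9, -0.9]
opening: 73.0
```

>>> {"fn": "servo_tool", "kwargs": {"motion": [{"dx": 0, "dy": 0, "dz": 0.3, "yaw": 0}, {"dx": 0, "dy": 0, "dz": 0.18, "yaw": 0}, {"dx": 0, "dy": 0, "dz": 0, "yaw": 0}, {"dx": 0, "dy": 0, "dz": 0, "yaw": 0}, {"dx": 0, "dy": 0, "dz": 0, "yaw": 0}]}}

```text
t: 32.87
eef_pos: [403.8, 344.0, -4.0]
ee_rot: [3.14, -0.001, 1.395]
force: [0.2, -0.5, 1.0]
opening: 73.6
```

>>> {"fn": "servo_tool", "kwargs": {"motion": [{"dx": 0, "dy": 0, "dz": 0, "yaw": 0}, {"dx": 0, "dy": 0, "dz": 0, "yaw": 0}, {"dx": 0, "dy": 0, "dz": 0, "yaw": 0}, {"dx": 0, "dy": 0, "dz": 0, "yaw": 0}], "gripper": 1, "newtons": 25}}

```text
t: 33.2
eef_pos: [403.9, 344.1, -3.9]
ee_rot: [3.14, -0.001, 1.395]
force: [-1.3, 0.1, 6.1]
opening: 64.3
```

>>> {"fn": "servo_tool", "kwargs": {"motion": [{"dx": 0, "dy": 0, "dz": -0.5, "yaw": 0}, {"dx": 0, "dy": 0, "dz": -1, "yaw": 0}, {"dx": 0, "dy": 0, "dz": -1, "yaw": 0}, {"dx": 0, "dy": 0, "dz": -1, "yaw": 0}, {"dx": 0, "dy": 0, "dz": -1, "yaw": 0}]}}

```text
t: 33.62
eef_pos: [402.9, 343.6, 109.5]
ee_rot: [3.142, -0.0, 1.395]
force: [0.5, 0.4, -0.6]
opening: 64.3
```

>>> {"fn": "servo_tool", "kwargs": {"motion": [{"dx": 0, "dy": 0, "dz": -0.6, "yaw": -0.0174}, {"dx": 0, "dy": 0, "dz": 0, "yaw": 0}, {"dx": 0, "dy": 0, "dz": 0, "yaw": 0}, {"dx": 0, "dy": 0, "dz": 0, "yaw": 0}]}}

```text
t: 33.95
eef_pos: [402.7, 343.4, 121.6]
ee_rot: [-3.141, 0.001, 1.448]
force: [1.5, -1.1, -1.7]
opening: 64.4
```

```bash
python3 -c "
from h import *
go(st(13),100,83.03)
c=cam('side');cv2.imwrite('pics/s22.png',c['img'][60:260,200:400].repeat(3,0).repeat(3,1))"
```

```text
t 34.0 pos [402.7 343.4 121.6] yaw 82.96 open 64.4 F [ 1.5 -1.1 -1.7] | rows total dx -12.372 dy 9.455 dz 0.865 yaw -0.0004
```

View pics/s22.png

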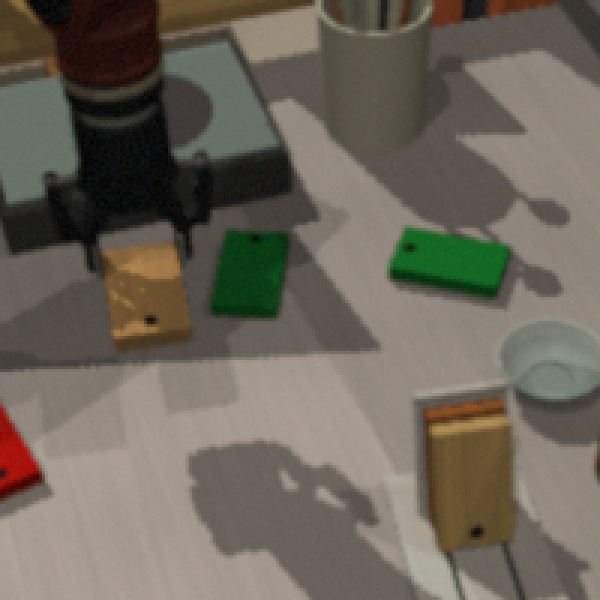

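>>> {"fn": "servo_tool", "kwargs": {"motion": [{"dx": -1, "dy": 0.45, "dz": 0, "yaw": 0}, {"dx": -1, "dy": 0.45, "dz": 0, "yaw": 0}, {"dx": -1, "dy": 0.45, "dz": 0, "yaw": 0}, {"dx": -1, "dy": 0.45, "dz": 0, "yaw": 0}, {"dx": -1, "dy": 0.45, "dz": 0, "yaw": 0}]}}

```text
t: 34.42
eef_pos: [443.1, 211.5, 121.1]
ee_rot: [-3.139, 0.001, 1.449]
force: [-0.3, -0.5, 0.0]
opening: 64.0
```

>>> {"fn": "servo_tool", "kwargs": {"motion": [{"dx": -1, "dy": 0.45, "dz": 0, "yaw": 0}, {"dx": -1, "dy": 0.45, "dz": 0, "yaw": 0}, {"dx": -1, "dy": 0.45, "dz": 0, "yaw": 0}, {"dx": -1, "dy": 0.45, "dz": 0, "yaw": 0}, {"dx": -1, "dy": 0.45, "dz": 0, "yaw": 0}]}}

```text
t: 34.83
eef_pos: [483.9, 80.7, 121.1]
ee_rot: [-3.139, -0.0, 1.448]
force: [0.3, -0.3, -0.9]
opening: 64.4
```

>>> {"fn": "servo_tool", "kwargs": {"motion": [{"dx": -1, "dy": 0.45, "dz": 0, "yaw": 0}, {"dx": -1, "dy": 0.5, "dz": 0, "yaw": 0}, {"dx": -0.5, "dy": 1, "dz": 0, "yaw": 0}, {"dx": 0, "dy": 1, "dz": 0.4, "yaw": 0}, {"dx": 0, "dy": 1, "dz": 0.4, "yaw": 0}]}}

```text
t: 35.25
eef_pos: [575.6, 6.7, 101.3]
ee_rot: [-3.141, -0.0, 1.447]
force: [0.0, 0.7, -0.2]
opening: 64.5
```

>>> {"fn": "servo_tool", "kwargs": {"motion": [{"dx": 0, "dy": 1, "dz": 0, "yaw": 0}, {"dx": 0, "dy": 0, "dz": 0, "yaw": 0}, {"dx": 0, "dy": 0, "dz": 0, "yaw": 0}, {"dx": 0, "dy": 0, "dz": 0, "yaw": 0}]}}

```text
t: 35.58
eef_pos: [598.7, 5.1, 101.3]
ee_rot: [-3.139, -0.0, 1.449]
force: [0.1, 0.1, -0.4]
opening: 64.3
```

```bash
python3 -c "
from h import *
go(st(8),19,83.03)
c=cam('side');cv2.imwrite('pics/s23.png',c['img'][130:330,260:460].repeat(3,0).repeat(3,1))"
```

```text
t 35.6 pos [598.7   5.1 101.3] yaw 83.02 open 64.3 F [ 0.1  0.1 -0.4] | rows total dx -0.103 dy 0.017 dz 3.292 yaw -0.0001
```

View pics/s23.png

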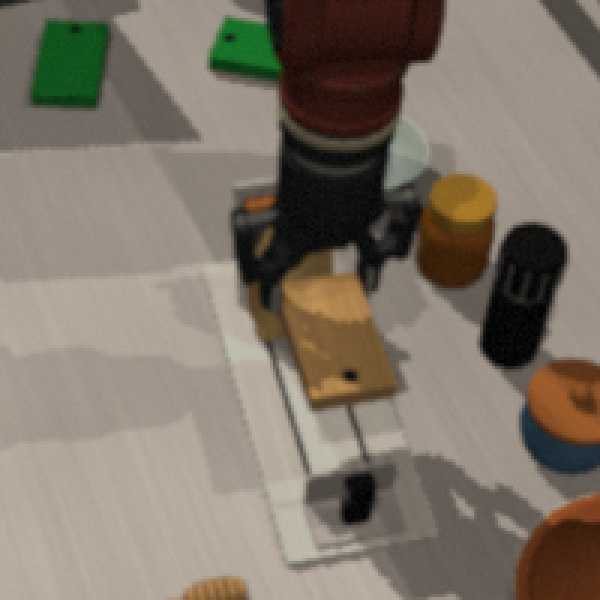

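>>> {"fn": "servo_tool", "kwargs": {"motion": [{"dx": 0, "dy": 0, "dz": 0.8, "yaw": 0}, {"dx": 0, "dy": 0, "dz": 0.8, "yaw": 0}, {"dx": 0, "dy": 0, "dz": 0.8, "yaw": 0}, {"dx": 0, "dy": 0, "dz": 0.6, "yaw": 0}, {"dx": 0, "dy": 0, "dz": 0.4, "yaw": 0}]}}

```text
t: 36.05
eef_pos: [598.2, 5.3, 16.1]
ee_rot: [-3.14, -0.0, 1.449]
force: [-0.7, 0.0, -0.8]
opening: 64.5
```

>>> {"fn": "servo_tool", "kwargs": {"motion": [{"dx": -0.2, "dy": 0, "dz": 0, "yaw": 0}, {"dx": -0.2, "dy": 0, "dz": 0, "yaw": 0}, {"dx": -0.1, "dy": 0, "dz": 0, "yaw": 0}, {"dx": 0, "dy": 0, "dz": 0, "yaw": 0}, {"dx": 0, "dy": 0, "dz": 0, "yaw": 0}]}}

```text
t: 36.47
eef_pos: [599.0, -8.0, 18.8]
ee_rot: [3.14, 0.0, 1.449]
force: [0.8, -0.9, -1.3]
opening: 64.2
```

>>> {"fn": "servo_tool", "kwargs": {"motion": [{"dx": -0.12, "dy": 0, "dz": 0, "yaw": 0}, {"dx": 0, "dy": 0, "dz": 0, "yaw": 0}, {"dx": 0, "dy": 0, "dz": 0, "yaw": 0}, {"dx": 0, "dy": 0, "dz": 0, "yaw": 0}]}}

```text
t: 36.8
eef_pos: [598.7, -8.7, 18.4]
ee_rot: [3.14, -0.003, 1.451]
force: [2.3, 10.1, 2.2]
opening: 64.6
```

```bash
python3 -c "
from h import *
go(st(-2),19,83.03)"
```

```text
t 36.8 pos [598.7  -8.7  18.4] yaw 83.11 open 64.6 F [ 2.3 10.1  2.2] | rows total dx 0.048 dy -0.053 dz -0.025 yaw 0.0005
```

>>> {"fn": "servo_tool", "kwargs": {"motion": [{"dx": -0.08, "dy": 0, "dz": 0, "yaw": 0}, {"dx": 0, "dy": 0, "dz": 0, "yaw": 0}]}}

```text
t: 36.97
eef_pos: [598.8, -8.9, 18.5]
ee_rot: [3.14, -0.007, 1.452]
force: [4.4, 19.7, 2.3]
opening: 64.9
```

>>> {"fn": "servo_tool", "kwargs": {"motion": [{"dx": -0.02, "dy": 0, "dz": -0.34, "yaw": 0}, {"dx": -0.05, "dy": 0, "dz": -0.34, "yaw": 0}, {"dx": -0.08, "dy": 0, "dz": -0.33, "yaw": 0}, {"dx": -0.11, "dy": 0, "dz": -0.32, "yaw": 0}, {"dx": 0, "dy": 0, "dz": 0, "yaw": 0}]}}

```text
t: 37.38
eef_pos: [597.8, -18.2, 52.8]
ee_rot: [3.139, -0.002, 1.45]
force: [0.1, 7.6, 0.6]
opening: 64.4
```

```bash
python3 -c "
from h import *
go(st(-11),53,83.03)
held('side',160,-125,15,save='pics/s24.png')"
```

```text
t 37.4 pos [597.8 -18.2  52.8] yaw 83.07 open 64.4 F [0.1 7.6 0.6] | rows total dx 0.069 dy -0.063 dz -0.010 yaw 0.0002
side 1241 [-103.6  -32.2    5.6] [  0.3  35.8 112.2]
45 282 x med -88.8 range [-100.8  -67.4] y [-30.7   1.4  32.5]
55 367 x med -63.5 range [-82.6 -40.6] y [-30.2   2.6  31.7]
65 338 x med -34.9 range [-56.3 -13.4] y [-29.8  -0.5  30.6]
75 221 x med -11.5 range [-28.8  -0.8] y [-31.2  -1.7  26.1]
85 12 x med -20.4 range [-25.5  -7.5] y [-31.9 -30.8  31.6]
105 8 x med -25.3 range [-27.1 -24.4] y [28.8 32.9 35.7]
```

View pics/s24.png

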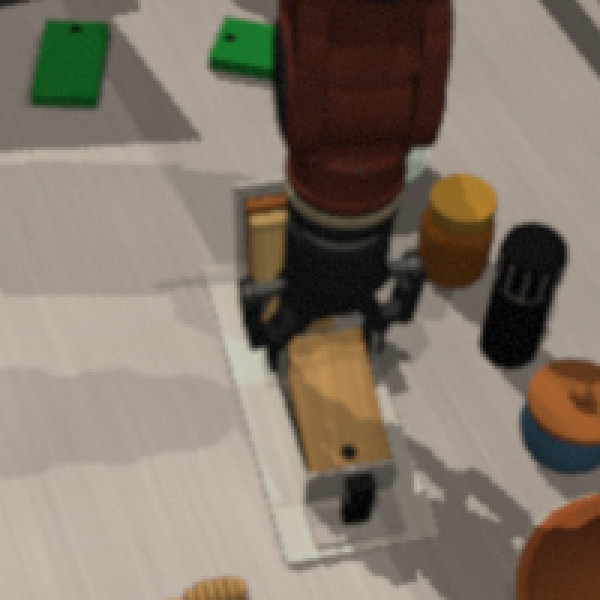

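>>> {"fn": "servo_tool", "kwargs": {"motion": [{"dx": -0.14, "dy": 0, "dz": -0.3, "yaw": 0}, {"dx": -0.17, "dy": 0, "dz": -0.28, "yaw": 0}, {"dx": -0.2, "dy": 0, "dz": -0.26, "yaw": 0}, {"dx": -0.23, "dy": 0, "dz": -0.25, "yaw": 0}, {"dx": 0, "dy": 0, "dz": 0, "yaw": 0}]}}

```text
t: 37.85
eef_pos: [595.5, -37.2, 79.7]
ee_rot: [3.139, -0.001, 1.449]
force: [0.5, 7.1, 3.0]
opening: 64.5
```

```bash
python3 -c "
from h import *
go(st(-32),80,83.03)
held('side',160,-125,15)"
```

```text
t 37.9 pos [595.5 -37.2  79.7] yaw 83.05 open 64.5 F [0.5 7.1 3. ] | rows total dx -0.007 dy -0.063 dz -0.010 yaw 0.0001
side 1299 [-103.9  -33.2   39.8] [-11.7  35.6 152.8]
45 156 x med -94.8 range [-102.2  -84.5] y [-29.4   5.2  33.2]
55 198 x med -83.8 range [-93.2 -73.8] y [-29.9   1.   32.7]
65 191 x med -71.3 range [-80.8 -62.3] y [-30.1   0.4  32. ]
75 192 x med -59.5 range [-68.9 -49.2] y [-29.8   1.6  31.3]
85 195 x med -47.3 range [-57.1 -38.4] y [-30.2   0.6  30.6]
95 178 x med -35.5 range [-43.9 -27.4] y [-31.3  -1.4  28.4]
105 162 x med -25.0 range [-39.7 -14.4] y [-31.4  -5.2  26.2]
115 7 x med -35.1 range [-44.1 -20.7] y [-32.2 -28.9  31.3]
155 6 x med -49.4 range [-50.1 -48.4] y [22.  26.2 30.5]
```

>>> {"fn": "servo_tool", "kwargs": {"motion": [{"dx": -0.26, "dy": 0, "dz": -0.24, "yaw": 0}, {"dx": -0.28, "dy": 0, "dz": -0.21, "yaw": 0}, {"dx": -0.3, "dy": 0, "dz": -0.19, "yaw": 0}, {"dx": -0.31, "dy": 0, "dz": -0.17, "yaw": 0}, {"dx": 0, "dy": 0, "dz": 0, "yaw": 0}]}}

```text
t: 38.32
eef_pos: [591.7, -66.5, 99.3]
ee_rot: [3.14, -0.0, 1.449]
force: [-0.2, 3.3, 1.3]
opening: 64.3
```

>>> {"fn": "servo_tool", "kwargs": {"motion": [{"dx": -0.31, "dy": 0, "dz": -0.13, "yaw": 0}, {"dx": -0.25, "dy": 0, "dz": -0.09, "yaw": 0}, {"dx": 0, "dy": 0, "dz": 0, "yaw": 0}, {"dx": 0, "dy": 0, "dz": 0, "yaw": 0}]}}

```text
t: 38.65
eef_pos: [589.5, -79.8, 103.6]
ee_rot: [3.142, -0.0, 1.449]
force: [-0.7, 3.4, -0.5]
opening: 63.7
```

```bash
python3 -c "
from h import *
go(st(-82),115,83.03)
held('side',160,-125,15)"
```

```text
t 38.6 pos [589.5 -79.8 103.6] yaw 83.01 open 63.7 F [-0.7  3.4 -0.5] | rows total dx -0.285 dy -0.031 dz -0.455 yaw -0.0001
side 1076 [-103.4  -32.    41.7] [-55.   35.6 158.8]
45 64 x med -98.3 range [-101.7  -93.8] y [-29.   -2.6  33.3]
55 122 x med -94.9 range [-99.  -88.7] y [-28.7   4.   34.1]
65 105 x med -91.3 range [-94.9 -87.9] y [-29.1   1.1  33.1]
75 114 x med -86.8 range [-90.9 -82.8] y [-28.7   3.7  32.8]
85 111 x med -83.2 range [-87.5 -79.4] y [-28.4   1.5  33.9]
95 103 x med -80.2 range [-84.  -76.6] y [-28.8   2.9  33.3]
105 109 x med -76.7 range [-81. -72.] y [-28.7   3.   29.6]
115 111 x med -72.9 range [-77.6 -69.2] y [-30.2  -1.9  26.7]
125 109 x med -69.3 range [-80.5 -65. ] y [-30.5  -4.3  24.5]
135 116 x med -64.7 range [-70.9 -56.3] y [-30.7 -10.8  17.6]
145 9 x med -69.5 range [-87.7 -61.5] y [-31.2  -1.4  33.7]
```

>>> {"fn": "servo_tool", "kwargs": {"motion": [{"dx": -0.15, "dy": -0.03, "dz": -0.04, "yaw": 0}, {"dx": 0, "dy": 0, "dz": 0, "yaw": 0}, {"dx": 0, "dy": 0, "dz": 0, "yaw": 0}]}}

```text
t: 38.95
eef_pos: [588.3, -83.4, 104.6]
ee_rot: [-3.142, -0.0, 1.449]
force: [0.3, 2.6, -0.6]
opening: 64.2
```

>>> {"fn": "servo_tool", "kwargs": {"motion": [{"dx": 0.3, "dy": 0, "dz": -0.2, "yaw": 0}, {"dx": 0.7, "dy": 0, "dz": -0.1, "yaw": 0}, {"dx": 0.7, "dy": 0, "dz": 0, "yaw": 0}, {"dx": 0.7, "dy": 0, "dz": 0, "yaw": 0}, {"dx": 0.2, "dy": 0, "dz": 0, "yaw": 0}]}}

```text
t: 39.37
eef_pos: [596.2, -16.8, 112.7]
ee_rot: [-3.142, 0.0, 1.451]
force: [0.7, -0.2, -1.1]
opening: 64.3
```

>>> {"fn": "servo_tool", "kwargs": {"motion": [{"dx": 0, "dy": 0, "dz": 0, "yaw": 0}, {"dx": 0, "dy": 0, "dz": 0, "yaw": 0}, {"dx": 0, "dy": 0, "dz": 0, "yaw": 0}]}}

```text
t: 39.62
eef_pos: [596.1, -19.6, 112.3]
ee_rot: [3.142, 0.001, 1.449]
force: [0.8, -0.1, -0.3]
opening: 63.8
```

```bash
python3 -c "
from h import *
go(st(-19),115,83.03)
held('side',170,-125,35,save='pics/s25.png')"
```

```text
t 39.6 pos [596.1 -19.6 112.3] yaw 83.01 open 63.8 F [ 0.8 -0.1 -0.3] | rows total dx -0.189 dy -0.002 dz -0.106 yaw -0.0001
side 1112 [-42.  -31.5   8.9] [ 33.1  35.6 169.5]
45 25 x med -37.6 range [-40.1 -26.6] y [-22.7  10.8  32.6]
55 108 x med -36.6 range [-41.7 -25.8] y [-29.6   2.3  32.7]
65 106 x med -33.4 range [-36.8 -28.1] y [-29.5   5.   32.4]
75 100 x med -29.7 range [-33.  -22.7] y [-27.5   0.3  32.7]
85 111 x med -25.6 range [-31.  -11.5] y [-25.4   6.9  32.9]
95 114 x med -21.9 range [-25.8 -11.1] y [-27.3   3.3  32.7]
105 103 x med -18.6 range [-23.5 -14.3] y [-26.1   3.1  31.2]
115 94 x med -15.1 range [-19.3 -11.2] y [-27.4   2.9  29. ]
125 110 x med -11.7 range [-23.2  -7.1] y [-30.7  -4.   32.4]
135 104 x med -7.7 range [-19.4  -4.1] y [-29.5  -3.   26.2]
145 128 x med -3.2 range [-15.2   9. ] y [-29.7  -8.9  22.4]
```

View pics/s25.png

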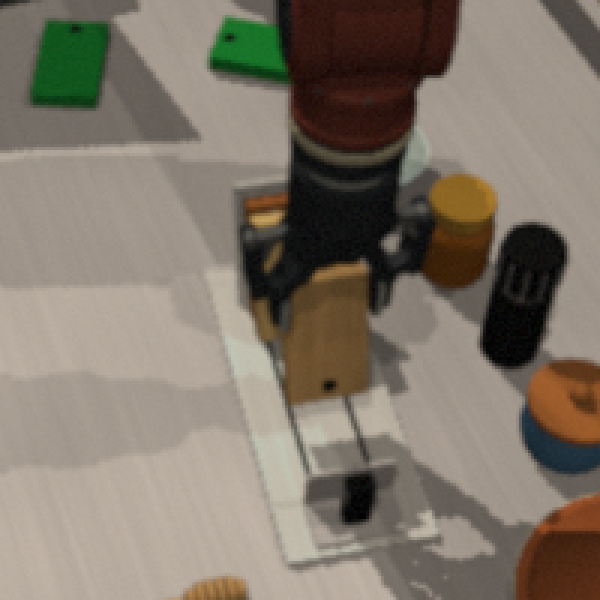

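>>> {"fn": "servo_tool", "kwargs": {"motion": [{"dx": 0.7, "dy": 0, "dz": 0, "yaw": 0}, {"dx": 0.7, "dy": 0, "dz": 0.2, "yaw": 0}, {"dx": 0.6, "dy": 0, "dz": 0.3, "yaw": 0}, {"dx": 0.5, "dy": 0, "dz": 0.3, "yaw": 0}, {"dx": 0.26, "dy": 0, "dz": 0.3, "yaw": 0}]}}

```text
t: 40.08
eef_pos: [604.6, 50.4, 84.3]
ee_rot: [3.142, -0.0, 1.449]
force: [0.4, 0.3, -0.7]
opening: 64.1
```

>>> {"fn": "servo_tool", "kwargs": {"motion": [{"dx": 0, "dy": 0, "dz": 0, "yaw": 0}, {"dx": 0, "dy": 0, "dz": 0, "yaw": 0}, {"dx": 0, "dy": 0, "dz": 0, "yaw": 0}]}}

```text
t: 40.33
eef_pos: [604.6, 48.9, 85.0]
ee_rot: [3.141, 0.0, 1.449]
force: [0.6, 0.3, -1.1]
opening: 64.3
```

```bash
python3 -c "
from h import *
go(st(54.7),79,83.03)
held('side',170,-125,60,save='pics/s26.png')"
```

```text
t 40.3 pos [604.6  48.9  85. ] yaw 83.01 open 64.3 F [ 0.6  0.3 -1.1] | rows total dx -0.001 dy -0.007 dz 0.239 yaw -0.0001
side 801 [ 27.1 -39.    4.4] [ 60.   33.4 116.8]
15 17 x med 31.0 range [29.6 54.2] y [-28.1   5.6  32.2]
25 92 x med 31.5 range [27.7 53.7] y [-29.7   3.8  33. ]
35 102 x med 34.8 range [30.5 50.7] y [-27.3   3.5  31.8]
45 83 x med 38.3 range [33.8 44.7] y [-27.1   5.1  32.4]
55 106 x med 41.9 range [36.7 50.1] y [-27.4   1.1  32.7]
65 93 x med 45.5 range [41.6 52.5] y [-27.6   4.7  32.5]
75 97 x med 49.1 range [44.4 53.9] y [-27.2   2.2  32.6]
85 96 x med 52.5 range [48.4 57.6] y [-28.2   0.8  29.2]
95 82 x med 56.1 range [52.3 59.5] y [-29.7   0.9  28.1]
105 27 x med 56.9 range [46.5 59.6] y [-30.2  -3.5  25.1]
```

View pics/s26.png

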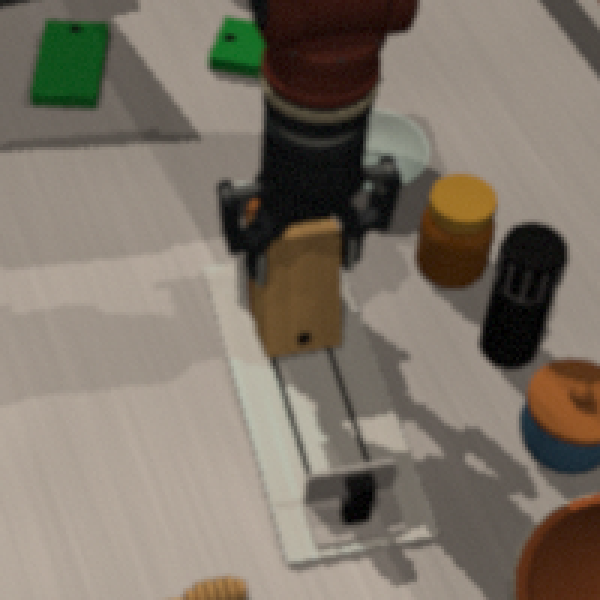

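>>> {"fn": "servo_tool", "kwargs": {"motion": [{"dx": 0, "dy": 0, "dz": 0.2, "yaw": 0}, {"dx": 0, "dy": 0, "dz": 0.06, "yaw": 0}, {"dx": 0, "dy": 0, "dz": 0, "yaw": 0}, {"dx": 0, "dy": 0, "dz": 0, "yaw": 0}]}}

```text
t: 40.72
eef_pos: [605.4, 49.2, 79.5]
ee_rot: [3.139, -0.0, 1.449]
force: [0.0, 0.2, 6.2]
opening: 64.3
```

>>> {"fn": "servo_tool", "kwargs": {"motion": [{"dx": 0, "dy": 0, "dz": 0.08, "yaw": 0}, {"dx": 0, "dy": 0, "dz": 0, "yaw": 0}, {"dx": 0, "dy": 0, "dz": 0, "yaw": 0}]}}

```text
t: 40.97
eef_pos: [605.8, 49.5, 79.0]
ee_rot: [3.138, -0.001, 1.449]
force: [-4.8, 2.4, 15.0]
opening: 64.2
```

>>> {"fn": "servo_tool", "kwargs": {"motion": [{"dx": 0, "dy": 0, "dz": -0.08, "yaw": 0}, {"dx": 0, "dy": 0, "dz": 0, "yaw": 0}]}}

```text
t: 41.13
eef_pos: [605.3, 49.3, 79.3]
ee_rot: [3.14, -0.0, 1.449]
force: [0.2, 1.4, 7.5]
opening: 64.0
```

>>> {"fn": "servo_tool", "kwargs": {"motion": [{"dx": 0, "dy": 0, "dz": 0, "yaw": 0}, {"dx": 0, "dy": 0, "dz": 0, "yaw": 0}, {"dx": 0, "dy": 0, "dz": 0, "yaw": 0}, {"dx": 0, "dy": 0, "dz": 0, "yaw": 0}, {"dx": 0, "dy": 0, "dz": 0, "yaw": 0}], "gripper": -0.8}}

```text
t: 41.55
eef_pos: [604.3, 49.6, 77.9]
ee_rot: [-3.141, -0.0, 1.449]
force: [-1.1, -0.3, -0.3]
opening: 76.8
```

>>> {"fn": "servo_tool", "kwargs": {"motion": [{"dx": 0, "dy": 0, "dz": -0.5, "yaw": 0}, {"dx": 0, "dy": 0, "dz": -1, "yaw": 0}, {"dx": 0, "dy": 0, "dz": -1, "yaw": 0}, {"dx": 0, "dy": 0, "dz": -1, "yaw": 0}, {"dx": 0, "dy": 0, "dz": 0, "yaw": 0}]}}

```text
t: 41.97
eef_pos: [607.0, 49.3, 172.6]
ee_rot: [3.133, 0.0, 1.449]
force: [0.8, -0.4, -0.2]
opening: 76.7
```

```bash
python3 -c "
from h import *
held('side',140,save='pics/s27.png')
go(st(-128),100,83.03)"
```

```text
side 1524 [ 27.1 -42.    4.2] [127.5  33.5 117.9]
15 59 x med 32.1 range [28.6 83.5] y [-27.7   4.6  33.1]
25 110 x med 34.8 range [29.5 88.1] y [-27.7   7.7  32.7]
35 110 x med 38.8 range [34. 83.] y [-27.3   9.8  32.8]
45 109 x med 42.7 range [ 37.8 103.4] y [-28.1   9.6  32.7]
55 111 x med 46.8 range [41.2 95. ] y [-28.5   5.7  33. ]
65 119 x med 50.4 range [44.9 96.2] y [-28.9   6.3  32.5]
75 119 x med 54.6 range [ 48.7 101.8] y [-28.6   9.   32.8]
85 118 x med 58.3 range [ 53.3 108.7] y [-29.2   6.7  32.8]
95 123 x med 62.2 range [ 58.1 103.8] y [-29.    5.2  32.7]
105 233 x med 83.3 range [ 62.5 122.7] y [-29.1   3.9  32.6]
115 310 x med 89.9 range [ 65.3 119.1] y [-28.   -0.2  31.6]
t 42.0 pos [606.4  49.4 170.1] yaw 83.04 open 76.7 F [-0.6 -0.   0.4] | rows total dx -7.338 dy -0.077 dz 2.804 yaw 0.0001
```

View pics/s27.png

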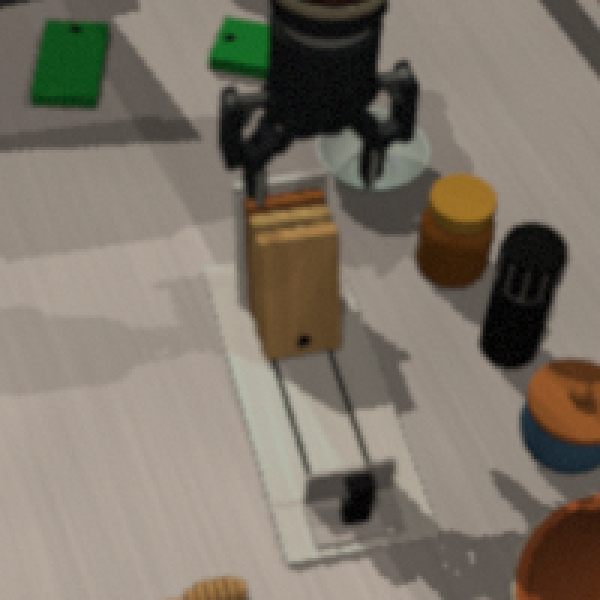

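>>> {"fn": "servo_tool", "kwargs": {"motion": [{"dx": -1, "dy": -0.08, "dz": 0, "yaw": 0}, {"dx": -1, "dy": 0, "dz": 0, "yaw": 0}, {"dx": -1, "dy": 0, "dz": 0, "yaw": 0}, {"dx": -1, "dy": 0, "dz": 0, "yaw": 0}, {"dx": -1, "dy": 0, "dz": 0, "yaw": 0}], "gripper": -0.2}}

```text
t: 42.43
eef_pos: [586.8, -75.1, 165.4]
ee_rot: [-3.141, -0.0, 1.45]
force: [-0.1, -0.6, 0.3]
opening: 50.9
```

>>> {"fn": "servo_tool", "kwargs": {"motion": [{"dx": -1, "dy": 0, "dz": 0, "yaw": 0}, {"dx": -1, "dy": 0, "dz": 0, "yaw": 0}, {"dx": -0.3, "dy": 0, "dz": 0.8, "yaw": 0}, {"dx": 0, "dy": 0, "dz": 1, "yaw": 0}, {"dx": 0, "dy": 0, "dz": 1, "yaw": 0}]}}

```text
t: 42.85
eef_pos: [580.4, -132.3, 95.1]
ee_rot: [3.141, 0.0, 1.448]
force: [-0.6, -1.0, -0.3]
opening: 51.3
```

>>> {"fn": "servo_tool", "kwargs": {"motion": [{"dx": 0, "dy": 0, "dz": 0.5, "yaw": 0}, {"dx": 0, "dy": 0, "dz": 0, "yaw": 0}, {"dx": 0, "dy": 0, "dz": 0, "yaw": 0}, {"dx": 0, "dy": 0, "dz": 0, "yaw": 0}]}}

```text
t: 43.18
eef_pos: [581.2, -131.4, 84.9]
ee_rot: [3.14, 0.0, 1.45]
force: [-0.7, -0.0, 0.7]
opening: 51.1
```

```bash
python3 -c "
from h import *
go(st(-127),49.5,83.03)
c=cam('side');cv2.imwrite('pics/s28.png',c['img'][200:350,300:500].repeat(4,0).repeat(4,1))"
```

```text
t 43.2 pos [ 581.2 -131.4   84.9] yaw 83.06 open 51.1 F [-0.7 -0.   0.7] | rows total dx 0.004 dy 0.049 dz 1.415 yaw 0.0002
```

View pics/s28.png

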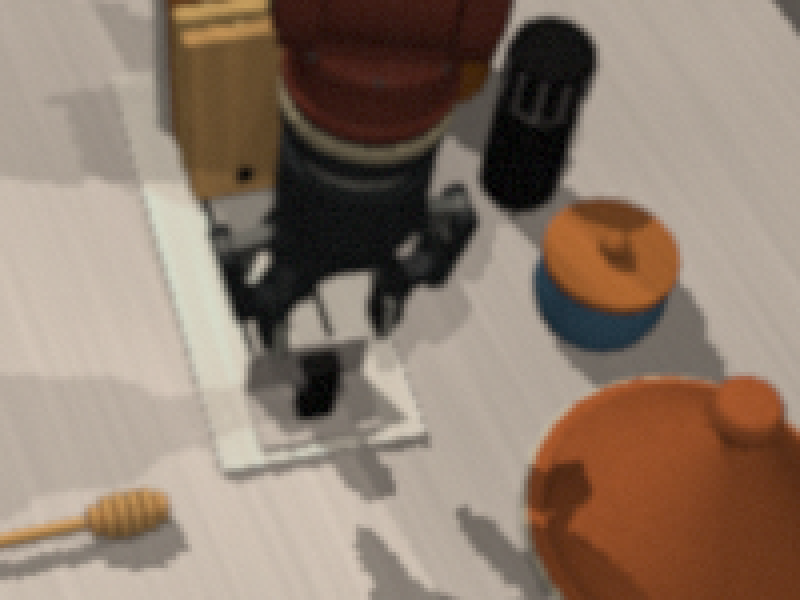

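>>> {"fn": "servo_tool", "kwargs": {"motion": [{"dx": 0, "dy": 0.05, "dz": 0.7, "yaw": 0}, {"dx": 0, "dy": 0, "dz": 0.5, "yaw": 0}, {"dx": 0, "dy": 0, "dz": 0.2, "yaw": 0}, {"dx": 0, "dy": 0, "dz": 0, "yaw": 0}, {"dx": 0, "dy": 0, "dz": 0, "yaw": 0}]}}

```text
t: 43.65
eef_pos: [581.6, -131.3, 48.5]
ee_rot: [-3.141, -0.0, 1.449]
force: [0.7, -0.2, -0.2]
opening: 51.4
```

>>> {"fn": "servo_tool", "kwargs": {"motion": [{"dx": 0, "dy": 0, "dz": 0, "yaw": 0}, {"dx": 0, "dy": 0, "dz": 0, "yaw": 0}, {"dx": 0, "dy": 0, "dz": 0, "yaw": 0}, {"dx": 0, "dy": 0, "dz": 0, "yaw": 0}], "gripper": 1, "newtons": 30}}

```text
t: 43.98
eef_pos: [582.3, -131.7, 49.3]
ee_rot: [3.14, 0.0, 1.449]
force: [0.7, 0.7, 4.1]
opening: 21.3
```

```bash
python3 -c "
from h import *
go(st(95-55-22),50,83.03)"
```

```text
t 44.0 pos [ 582.3 -131.7   49.3] yaw 83.04 open 21.3 F [0.7 0.7 4.1] | rows total dx 5.809 dy 0.003 dz -0.030 yaw 0.0000
```

>>> {"fn": "servo_tool", "kwargs": {"motion": [{"dx": 0.8, "dy": 0, "dz": 0, "yaw": 0}, {"dx": 0.9, "dy": 0, "dz": 0, "yaw": 0}, {"dx": 0.9, "dy": 0, "dz": 0, "yaw": 0}, {"dx": 0.9, "dy": 0, "dz": 0, "yaw": 0}, {"dx": 0.7, "dy": 0, "dz": 0, "yaw": 0}]}}

```text
t: 44.4
eef_pos: [595.3, -26.7, 49.3]
ee_rot: [3.139, 0.001, 1.449]
force: [1.4, -3.9, 2.3]
opening: 20.9
```

>>> {"fn": "servo_tool", "kwargs": {"motion": [{"dx": 0.4, "dy": 0, "dz": 0, "yaw": 0}, {"dx": 0.3, "dy": 0, "dz": 0, "yaw": 0}, {"dx": 0.15, "dy": 0, "dz": 0, "yaw": 0}, {"dx": 0, "dy": 0, "dz": 0, "yaw": 0}, {"dx": 0, "dy": 0, "dz": 0, "yaw": 0}]}}

```text
t: 44.82
eef_pos: [597.9, -5.9, 49.2]
ee_rot: [3.14, -0.001, 1.45]
force: [1.5, 2.2, 4.9]
opening: 21.5
```

>>> {"fn": "servo_tool", "kwargs": {"motion": [{"dx": 0.1, "dy": 0, "dz": 0, "yaw": 0}, {"dx": 0.1, "dy": 0, "dz": 0, "yaw": 0}, {"dx": 0.1, "dy": 0, "dz": 0, "yaw": 0}, {"dx": 0, "dy": 0, "dz": 0, "yaw": 0}]}}

```text
t: 45.15
eef_pos: [598.7, 0.8, 49.2]
ee_rot: [3.14, 0.0, 1.449]
force: [2.0, -0.2, 5.8]
opening: 21.2
```

```bash
python3 -c "
from h import *
go(st(95-55-22),50,83.03)
held('side',140,save='pics/s29.png')"
```

```text
t 45.1 pos [598.7   0.8  49.2] yaw 83.01 open 21.2 F [ 2.  -0.2  5.8] | rows total dx 0.468 dy -0.006 dz -0.031 yaw -0.0001
side 337 [-14.  -21.   35.6] [127.1  41.5 137.4]
35 6 x med 39.5 range [38.  41.2] y [-15.1 -10.3  -7.6]
45 15 x med 41.8 range [38.4 45.5] y [-15.7 -12.7  -4.9]
55 18 x med 47.8 range [ 43.7 109.3] y [-20.9 -12.1  32.9]
65 21 x med 51.3 range [ 47.1 107. ] y [13.1 20.8 32.7]
75 23 x med 53.5 range [ 13.  108.1] y [-8.4 26.2 32.9]
85 21 x med 87.4 range [ 13.6 109.5] y [-7.5 32.2 33.1]
95 23 x med 82.9 range [ 37.1 117.8] y [24.8 31.8 32.9]
105 88 x med 89.6 range [ -6.  125.2] y [10.4 26.3 34. ]
115 105 x med 94.0 range [-10.1 117.4] y [ 8.9 23.1 32.4]
125 12 x med -5.3 range [-13.5  -2. ] y [-1.7  3.8 13.7]
```

View pics/s29.png

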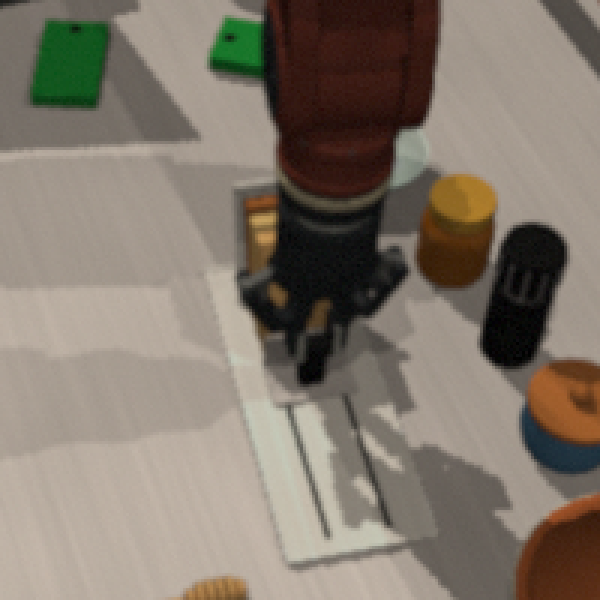

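>>> {"fn": "servo_tool", "kwargs": {"motion": [{"dx": 0.08, "dy": 0, "dz": 0, "yaw": 0}, {"dx": 0.08, "dy": 0, "dz": 0, "yaw": 0}, {"dx": 0.08, "dy": 0, "dz": 0, "yaw": 0}, {"dx": 0, "dy": 0, "dz": 0, "yaw": 0}]}}

```text
t: 45.53
eef_pos: [599.4, 6.4, 49.2]
ee_rot: [3.14, 0.001, 1.449]
force: [0.8, -2.1, 5.9]
opening: 20.6
```

>>> {"fn": "servo_tool", "kwargs": {"motion": [{"dx": 0.08, "dy": 0, "dz": 0, "yaw": 0}, {"dx": 0.08, "dy": 0, "dz": 0, "yaw": 0}, {"dx": 0, "dy": 0, "dz": 0, "yaw": 0}, {"dx": 0, "dy": 0, "dz": 0, "yaw": 0}]}}

```text
t: 45.87
eef_pos: [599.9, 10.3, 49.2]
ee_rot: [3.14, 0.001, 1.449]
force: [0.9, -2.8, 6.8]
opening: 21.2
```

>>> {"fn": "servo_tool", "kwargs": {"motion": [{"dx": 0.08, "dy": 0, "dz": 0, "yaw": 0}, {"dx": 0, "dy": 0, "dz": 0, "yaw": 0}, {"dx": 0, "dy": 0, "dz": 0, "yaw": 0}]}}

```text
t: 46.12
eef_pos: [600.1, 12.3, 49.2]
ee_rot: [3.14, 0.001, 1.449]
force: [2.0, -1.9, 6.2]
opening: 21.0
```

```bash
python3 -c "
from h import *
go(st(95-55-22),50,83.03)"
```

```text
t 46.1 pos [600.1  12.3  49.2] yaw 82.99 open 21.0 F [ 2.  -1.9  6.2] | rows total dx 0.007 dy -0.007 dz -0.030 yaw -0.0002
```

>>> {"fn": "servo_tool", "kwargs": {"motion": [{"dx": 0.06, "dy": 0, "dz": 0, "yaw": 0}, {"dx": 0, "dy": 0, "dz": 0, "yaw": 0}, {"dx": 0, "dy": 0, "dz": 0, "yaw": 0}]}}

```text
t: 46.37
eef_pos: [600.2, 12.9, 49.3]
ee_rot: [3.14, 0.002, 1.448]
force: [1.0, -6.4, 6.4]
opening: 20.9
```

>>> {"fn": "servo_tool", "kwargs": {"motion": [{"dx": 0.06, "dy": 0, "dz": 0, "yaw": 0}, {"dx": 0, "dy": 0, "dz": 0, "yaw": 0}, {"dx": 0, "dy": 0, "dz": 0, "yaw": 0}]}}

```text
t: 46.62
eef_pos: [600.3, 13.1, 49.3]
ee_rot: [3.14, 0.005, 1.447]
force: [-1.4, -12.4, 7.0]
opening: 20.9
```

>>> {"fn": "servo_tool", "kwargs": {"motion": [{"dx": -0.09, "dy": 0, "dz": 0, "yaw": 0}, {"dx": 0, "dy": 0, "dz": 0, "yaw": 0}, {"dx": 0, "dy": 0, "dz": 0, "yaw": 0}]}}

```text
t: 46.87
eef_pos: [600.2, 12.7, 49.3]
ee_rot: [3.14, 0.001, 1.448]
force: [1.0, -3.0, 6.3]
opening: 20.9
```

>>> {"fn": "servo_tool", "kwargs": {"motion": [{"dx": 0, "dy": 0, "dz": 0, "yaw": 0}, {"dx": 0, "dy": 0, "dz": 0, "yaw": 0}, {"dx": 0, "dy": 0, "dz": 0, "yaw": 0}, {"dx": 0, "dy": 0, "dz": 0, "yaw": 0}], "gripper": -0.1}}

```text
t: 47.2
eef_pos: [598.9, 14.1, 47.8]
ee_rot: [-3.14, -0.0, 1.449]
force: [-0.5, 0.6, 0.1]
opening: 47.2
```

>>> {"fn": "servo_tool", "kwargs": {"motion": [{"dx": 0, "dy": 0, "dz": -0.4, "yaw": 0}, {"dx": -0.3, "dy": 0, "dz": -0.8, "yaw": 0}, {"dx": -0.5, "dy": 0, "dz": -1, "yaw": 0}, {"dx": -1, "dy": 0, "dz": -1, "yaw": 0}, {"dx": -1, "dy": 0, "dz": -1, "yaw": 0}]}}

```text
t: 47.62
eef_pos: [590.6, -55.5, 155.1]
ee_rot: [3.142, -0.0, 1.451]
force: [0.6, -0.1, -0.7]
opening: 46.9
```

>>> {"fn": "servo_tool", "kwargs": {"motion": [{"dx": -1, "dy": 0, "dz": -1, "yaw": 0}, {"dx": -1, "dy": 0, "dz": 0, "yaw": 0}, {"dx": -1, "dy": 0, "dz": 0, "yaw": 0}, {"dx": -1, "dy": 0, "dz": 0, "yaw": 0}, {"dx": -1, "dy": 0, "dz": 0, "yaw": 0}]}}

```text
t: 48.03
eef_pos: [575.6, -180.7, 179.3]
ee_rot: [3.141, 0.0, 1.449]
force: [0.6, 0.7, -0.0]
opening: 46.7
```

>>> {"fn": "servo_tool", "kwargs": {"motion": [{"dx": -1, "dy": 0, "dz": 0, "yaw": 0}, {"dx": -1, "dy": 0, "dz": 0, "yaw": 0}, {"dx": -1, "dy": 0, "dz": 0, "yaw": 0}, {"dx": 0, "dy": 0, "dz": 0, "yaw": 0}, {"dx": 0, "dy": 0, "dz": 0, "yaw": 0}]}}

```text
t: 48.45
eef_pos: [566.4, -255.0, 178.7]
ee_rot: [3.142, -0.0, 1.447]
force: [-0.2, 0.2, -0.4]
opening: 47.2
```

```bash
python3 -c "
from h import *
go(st(18),50,83.03)
held('side',140,0,130,save='pics/s30.png')
c=cam('top');cv2.imwrite('pics/t30.png',c['img']);P=cloud(c);h=cv2.cvtColor(c['img'],cv2.COLOR_BGR2HSV)
g=(h[...,2]<70)&(P[...,2]>54)&(P[...,2]<64);g[:160]=0;g[250:]=0;g[:,:290]=0;g[:,440:]=0
if g.sum(): 
  q=P[g].mean(0);print(g.sum(),q,(q[:2]-O)@D,(q[:2]-O)@N)
"
```

```text
t 48.5 pos [ 566.4 -255.   178.7] yaw 82.92 open 47.2 F [-0.2  0.2 -0.4] | rows total dx 10.783 dy 0.017 dz 5.147 yaw -0.0006
side 1250 [ 46.7 -35.4  12. ] [126.1  33.6 119.1]
15 7 x med 88.0 range [ 68.3 100.3] y [32.2 32.5 32.7]
25 12 x med 78.0 range [ 59.6 101.6] y [31.8 32.5 33.5]
35 28 x med 63.0 range [ 49.7 102.2] y [-22.1  31.5  33.1]
45 107 x med 51.6 range [47.3 98.7] y [-28.3   7.1  33.2]
55 94 x med 54.0 range [ 50.4 103.8] y [-27.7   7.   32.7]
65 111 x med 57.0 range [52.4 95.9] y [-28.1   7.2  32.8]
75 103 x med 60.4 range [ 56.  105.8] y [-26.4   7.2  32.7]
85 104 x med 62.4 range [ 57.9 106.8] y [-27.6   9.4  32.5]
95 102 x med 64.9 range [ 60.8 118.4] y [-28.    6.9  32.5]
105 132 x med 68.5 range [ 63.5 123.4] y [-27.5   8.8  32.4]
115 450 x med 92.5 range [ 67.6 123.6] y [-28.6   2.   31.4]
69 [599.22224638  13.13442134  58.86340422] 18.569785110493694 0.8365035519404367
```

View pics/s30.png

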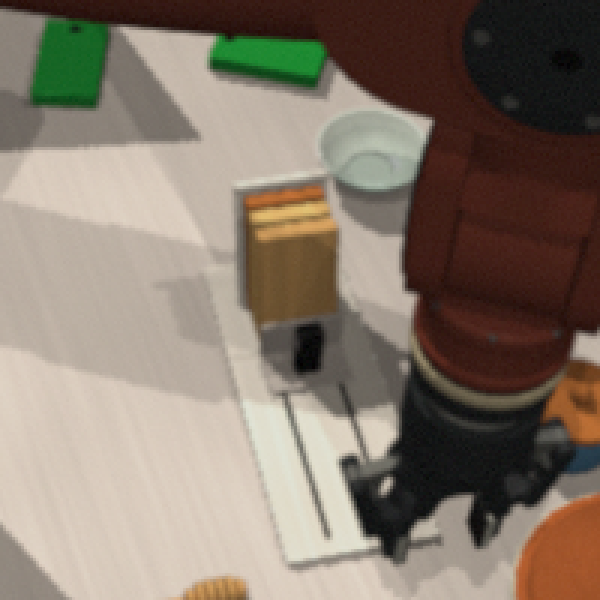

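View pics/t30.png

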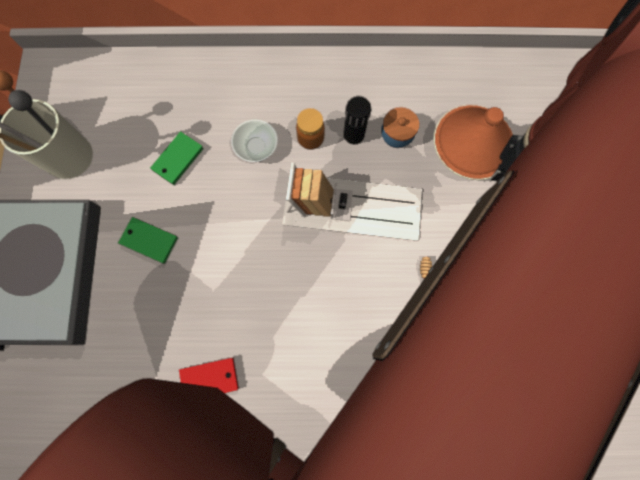

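```bash
python3 -c "
from h import *
print(ctrl.job_done())"
```

```text
the job is handed in; nothing more can be done
None
```

The job is handed in: all three boards present (brown, plywood and light wood) stand in the lid stand, held by the stop. `job_done` gives no verdict, so success rests on my own last measurements.

I first slid the stop back until it pressed against the end of its track at about 15 N. I lifted each board by one end, swung it upright against the stop face, and set it on the base leaning towards the rest. I then pushed the stop up against the front board until the force reached about 12 N, eased off and let go.

**Last checks after letting go, about 48 s in:**
- **Row:** the three boards stand one behind another. Their left edges agree to about 1 mm and the front board leans about 15 degrees.
- **Stop:** its gap measures about 54.5 mm against about 55 mm worked out for three boards.
- **Robot:** it is clear of everything and its force reading is about zero.
- **Other things:** the glass dish, honey jar, grinder, salt pot, tagine, both green look-alikes and the red one look unmoved. The arm hid most of the honey dipper in the last top view, so I only saw its head, which was in place.

**What went wrong on the way:**
- The plywood board's toe rode over the top of the stop while I was turning it upright. I backed off, lowered it and turned it again.
- Before the stop closed, the boards leaned about 20 degrees. The squeeze brought the front board to 15; I did not measure the other two separately.

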